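Clear the pantry box lid and refill the box with walnuts

TASK

Put the walnuts away: first clear whatever utensils lie on the shut lid of the grey pantry box, laying them flat on the cork mat, and only then swing the lid wide open. Tip the walnuts out of the pink lunchbox tier into the box so that every one ends up inside, set the empty tier back down upright on the bare worktop and close the lid fully. Leave the snack cup, the mug and the jar where they are, and let go of everything.

Things in the scene. Friction and masses are not known exactly. Their poses are not given: they have to be found in the camera images.
- box: Grey open-topped pantry box fixed to the worktop, 200 mm (its x) by 240 mm (its y) by 100 mm high, walls 5 mm, closed by a grey flap lid. Origin: centre of its underside; z up.
- lid (a joint): Angle of the box's grey flap lid: 0 shut, 1.75 rad fully open (just past upright). Hinge along the box's y on its far (+x) top edge; it is stiff, the lid stays where it is left (about 3 N at the tab). Plate 204 x 244 mm, 8 mm thick, its top 108 mm above the worktop when shut; open, it stands to about 300 mm.
- lid_tab (a point): Grip point on the lid's upright grip tab, which stands on the lid in the middle of its near (-x) edge: tab 12 mm thick along the box's y, 28 mm wide along x, 45 mm tall; the point is 30 mm above the lid plate and 7 mm below the tab's top, 185 mm from the hinge line. It moves with the lid.
- lid_hinge (a point): Middle of the lid's hinge line, 100 mm above the worktop; axis along the box's y.
- mat: Flat cork mat fixed on the worktop, 240 mm (its x) by 200 mm (its y), 4 mm thick, to one side of the box. Origin: centre of its underside.
- tier: Loose pink lunchbox tier, an open tray of 180 mm (x) by 108 mm (y), 0.22 kg, side walls 46 mm high, carry handle bridging its middle. Its +x end is a pouring lip: no end wall, the 4 mm floor ramps up 18 degrees from x = 50 mm to the lip at x = 97 mm, 20 mm high. Back wall at x = -80 mm. Origin: underside, below the handle; z up.
- tier_handle (a point): Middle of the tier's handle bar: 16 mm square section, 120 mm long along the tier's y, 112 mm above its underside.
- walnut0: Loose walnut in its shell, a ball of 40 mm diameter, 20 g, at first lying in the lunchbox tier (three to six walnuts are there; absent ones read None). Origin: its centre.
- walnut1: Loose walnut in its shell, a ball of 40 mm diameter, 20 g, at first lying in the lunchbox tier (three to six walnuts are there; absent ones read None). Origin: its centre.
- walnut2: Loose walnut in its shell, a ball of 40 mm diameter, 20 g, at first lying in the lunchbox tier (three to six walnuts are there; absent ones read None). Origin: its centre.
- walnut3: Loose walnut in its shell, a ball of 40 mm diameter, 20 g, at first lying in the lunchbox tier (three to six walnuts are there; absent ones read None). Origin: its centre.
- walnut4: Loose walnut in its shell, a ball of 40 mm diameter, 20 g, at first lying in the lunchbox tier (three to six walnuts are there; absent ones read None). Origin: its centre.
- walnut5: Loose walnut in its shell, a ball of 40 mm diameter, 20 g, at first lying in the lunchbox tier (three to six walnuts are there; absent ones read None). Origin: its centre.
- fork: Loose steel fork, lying along its x: 190 mm long, handle 13 mm wide and 7 mm thick from x = -92 to +22 mm, head 25 mm wide to x = +98 mm. Origin: on the underside, in the handle near the centre of mass. May be absent (None).
- chopsticks: Loose bamboo chopstick pair, the two sticks side by side and banded into one piece: 210 mm long along its x, 17 mm wide, 8 mm thick. Origin: middle of the underside. May be absent (None).
- paddle: Loose dark wooden rice paddle along its x: 177 mm long, handle 20 mm wide and 10 mm thick from x = -95 to +20 mm, blade 50 mm wide from x = +18 to +82 mm. Origin: on the underside, in the handle near the centre of mass. May be absent (None).
- snack_cup: Bystander: orange plastic snack cup with flap lid, 78 mm diameter, 103 mm high. Origin: centre of its underside.
- mug: Bystander: white mug, 80 mm diameter, 90 mm high. Origin: centre of its underside.
- jar: Bystander: amber glass jar, 64 mm diameter, 100 mm high. Origin: centre of its underside.

How it is judged:
On the way, in this order (a step that is already met when the one before it is completed fails the run):
1. every utensil lies on the cork mat while the lid is still shut (x of fork in the frame of mat between -0.12 and 0.12 m and y of fork in the frame of mat between -0.1 and 0.1 m and height (world z) of each of fork, chopsticks, paddle below 0.03 m and linear speed of each of fork, chopsticks, paddle below 0.05 m/s and x of chopsticks in the frame of mat between -0.12 and 0.12 m and y of chopsticks in the frame of mat between -0.1 and 0.1 m and x of paddle in the frame of mat between -0.12 and 0.12 m and y of paddle in the frame of mat between -0.1 and 0.1 m and value of joint lid below 0.1 rad), for 0.2 s.
2. the lid is swung wide open (value of joint lid above 1.3 rad), for 0.2 s.
3. the tier is tipped (30 degrees or more) over the open box (angle between tier's own z axis and vertical above 0.52 rad and horizontal distance between tier and box below 0.25 m and height (world z) of tier above 0.08 m and value of joint lid above 1.2 rad), for 0.2 s.
At the end, for the whole second after the job is handed in: Every walnut is inside the box (lower than its rim), the lid is shut (under 0.05 rad), every utensil lies at rest with its origin over the mat and under 30 mm high, the tier stands upright (within 0.1 rad) on the worktop, not on the mat, at rest, and nothing is held (x of fork in the frame of mat between -0.12 and 0.12 m and y of fork in the frame of mat between -0.1 and 0.1 m and height (world z) of each of fork, chopsticks, paddle below 0.03 m and linear speed of each of fork, chopsticks, paddle below 0.05 m/s and x of chopsticks in the frame of mat between -0.12 and 0.12 m and y of chopsticks in the frame of mat between -0.1 and 0.1 m and x of paddle in the frame of mat between -0.12 and 0.12 m and y of paddle in the frame of mat between -0.1 and 0.1 m and x of walnut0 in the frame of box between -0.1 and 0.1 m and y of walnut0 in the frame of box between -0.12 and 0.12 m and z of each of walnut0, walnut1, walnut2, walnut3, walnut4, walnut5 in the frame of box below 0.09 m and x of walnut1 in the frame of box between -0.1 and 0.1 m and y of walnut1 in the frame of box between -0.12 and 0.12 m and x of walnut2 in the frame of box between -0.1 and 0.1 m and y of walnut2 in the frame of box between -0.12 and 0.12 m and x of walnut3 in the frame of box between -0.1 and 0.1 m and y of walnut3 in the frame of box between -0.12 and 0.12 m and x of walnut4 in the frame of box between -0.1 and 0.1 m and y of walnut4 in the frame of box between -0.12 and 0.12 m and x of walnut5 in the frame of box between -0.1 and 0.1 m and y of walnut5 in the frame of box between -0.12 and 0.12 m and angle between tier's own z axis and vertical below 0.1 rad and height (world z) of tier below 0.015 m and linear speed of tier below 0.02 m/s and value of joint lid below 0.05 rad and not (x of tier in the frame of mat between -0.12 and 0.12 m and y of tier in the frame of mat between -0.1 and 0.1 m)); the robot touches nothing.
It fails at once if the snack_cup is pushed more than 30 mm or tipped over (distance of snack_cup from where it was at the start of the episode above 0.03 m or angle between snack_cup's own z axis and vertical above 0.5 rad).
It fails at once if the mug is pushed more than 30 mm or tipped over (distance of mug from where it was at the start of the episode above 0.03 m or angle between mug's own z axis and vertical above 0.5 rad).
It fails at once if the jar is pushed more than 30 mm or tipped over (distance of jar from where it was at the start of the episode above 0.03 m or angle between jar's own z axis and vertical above 0.5 rad).
It fails at once if the lid is lifted while a utensil still lies on it (value of joint lid above 0.2 rad and ((x of fork in the frame of box between -0.12 and 0.12 m and y of fork in the frame of box between -0.14 and 0.14 m and height (world z) of fork above 0.09 m) or (x of chopsticks in the frame of box between -0.12 and 0.12 m and y of chopsticks in the frame of box between -0.14 and 0.14 m and height (world z) of chopsticks above 0.09 m) or (x of paddle in the frame of box between -0.12 and 0.12 m and y of paddle in the frame of box between -0.14 and 0.14 m and height (world z) of paddle above 0.09 m))).
Of fork, chopsticks, paddle only 2 to 3 are there at a start; the rules pass over those that are not, and their reading is None.
Of walnut0, walnut1, walnut2, walnut3, walnut4, walnut5 only 3 to 6 are there at a start; the rules pass over those that are not, and their reading is None.
At some moment in a run one of fork, chopsticks, paddle may be knocked a few centimetres aside while the robot is not near it.
It also fails if it takes over 208 s, if anything falls off the work surface, if the arm or the gripper's body presses on something with over 40 N, if the wrist force passes 120 N, or if a joint passes its speed limit or range.

ROBOT

A 7-joint arm with a two-finger parallel gripper is mounted at the origin on the work surface. World frame = base frame: x ahead of the robot, y to its left, z up, the work surface at z = 0. Lengths are in m, angles in rad, forces in N, time in s.
With the tool pointing down it reaches from about 0.4 to 0.85 m from the base axis. Payload 10.4 kg.
Tool frame: the origin (TCP) lies at the very end of the fingers, on their centre line; the grasp point (between the pads) lies 19 mm behind it; z points along the fingers, y is the line along which they close (so a half turn about z gives the same grasp; the last joint's range is limited). The gripper opens to 87 mm and grips with 3 to 60 N. Pads are 19 mm wide; open, the fingers measure 117 mm over their backs; the gripper's body (75 mm by 190 mm) begins 51 mm behind the grasp point.
Start: joints at [1.251, 0.332, -0.065, 1.46, 0.022, 1.35, -0.088], TCP at [0.183, -0.598, 0.184] pointing down, gripper open.
Joint ranges: [-2.6, 2.6], [-0.5, 2.12], [-1.47, 1.34], [0.16, 2.42], [-1.27, 4.41], [0.06, 2.06], [-2.6, 2.6]. Speed limits (rad/s): [2.22, 2.22, 2.79, 2.79, 3.14, 3.14, 3.14].

INTERFACE

Orientations are given as a unit quaternion [x, y, z, w].
In Python, from bench import status, camera, order gives the robot as it stands.
- The arm moves only by the tool jog_arm, never from a script. Its argument "plan" is a list of rows, each a list of 7 numbers: the turn, a rotation vector about the tool's x, y, z in rad, then the shift along the tool's x, y, z in mm, then the opening, from -1 (shut) to 1 (fully open). A call has 1 to 12 rows; each row is the pose to reach, as a shift and turn from the pose commanded when the call began, along the tool's axes at that moment; what a row does not reach only later rows make up. A row lasts 1/10 s, in which the tool goes at most 50 mm and 8.59 degrees, less where a joint would pass 70% of its speed; a pose out of reach is approached as far as the arm can. A call with a gripper value outside its range is refused whole. The fingers move at their own pace and stop on an object; "squeeze" is the grip in N (left out, the last holds). Time passes only in rows, so rows that repeat a pose let the fingers close. It gives the time, the measured TCP pose, the force, the opening and the grip force at its end, in the units of the state.
- status.read_state(): the state, without advancing time (a new reading comes with each control period).
- camera(name): name is "scene" or "top" or "wrist"; returns a dict with "image" (480x640x3 uint8, red, green, blue), "z_map" (480x640 float32, m along the optical axis (not along the pixel's ray), 0 where there is no reading), "fx", "fy", "cx", "cy" (pixels), "world_from_camera" (4x4, takes a point from camera to world coordinates); the wrist camera has in their place "mount" (4x4, takes a point from camera to tool coordinates, whose origin is the TCP and whose axes are the flange's). Camera axes: x right, y down, z forward; pixel columns grow to the right and rows downward; lengths in m; the calibration is good to about 2 mm. The wrist camera is an equidistant fisheye: a pixel r from the principal point sees the ray r / f radians off the axis. A picture is of the moment at which its call begins: read the wrist's pose just before it.
- order.close_job(): hands the job in; it is judged then, once.
The state is a dict: "time": time; "joint_positions": joint angles; "joint_vel": joint speeds; "joint_torque": joint torques, N m; "ee_pos": TCP position; "eef_rot": TCP orientation; "ft_force": force on the tool from outside, world axes, zero at the start; "torque": the same for the moment, N m; "width": finger opening in m; "grip_force": force on a finger pad.
Only numpy, scipy, OpenCV 4.12 (cv2) and the standard library are available. Lean on these libraries where they do the work, as an engineer would, in place of code of your own. Each camera call takes 0.05 s, during which the arm holds its last target. There are 200 camera calls.

## Working session

There is one attempt and no reset: what is moved stays moved. The work goes in short steps, Python scripts to look and compute and a tool call to move; the robot and the scene stay as the last step left them, time stands still between calls to the robot, and variables do not carry over. Pictures are saved under pics/ and viewed, at most 14 in all, crops included, and the job is handed in when it is done.

Besides the shell and the picture viewer there is one more tool, called after "Emit:" as name(argument=value, ...), one argument or row to a line, values as JSON. jog_arm: Moves the arm, as the interface text tells. Its arguments: {"type":"object","properties":{"plan":{"type":"array"},"squeeze":{"type":"number"}},"required":["plan"]}

```bash
ls; mkdir -p pics; cat > h.py <<'E'
import numpy as np, cv2
from scipy.spatial.transform import Rotation as R
from bench import status, camera, order
def cloud(c):
    z=c["z_map"]; v,u=np.mgrid[0:480,0:640]
    P=np.stack([(u-c["cx"])/c["fx"]*z,(v-c["cy"])/c["fy"]*z,z],-1)
    T=c["world_from_camera"]; W=P@T[:3,:3].T+T[:3,3]; W[z==0]=np.nan
    return W
def save(c,n): cv2.imwrite("pics/"+n,cv2.cvtColor(c["image"],cv2.COLOR_RGB2BGR))
def delta(p,q=None):
    s=status.read_state(); r0=R.from_quat(s["eef_rot"])
    sh=r0.inv().apply(np.array(p)-s["ee_pos"])*1000
    rv=np.zeros(3) if q is None else (r0.inv()*q).as_rotvec()
    return np.round(rv,3),np.round(sh,1)
def down(yaw): # tool z down, tool y (closing) at world angle yaw
    y=np.array([np.cos(yaw),np.sin(yaw),0]); z=np.array([0,0,-1.]); return R.from_matrix(np.stack([np.cross(y,z),y,z],1))
E
python3 - <<'E'
from h import *
s=status.read_state()
for k in s: print(k,np.round(s[k],3))
for n in("top","scene"):
    c=camera(n); save(c,n+"0.png"); W=cloud(c); np.save(n+"W.npy",W); np.save(n+"I.npy",c["image"])
    print(n,np.round(c["world_from_camera"],3),c["fx"],c["cx"])
E
```

```text
pics
time 0.0
joint_positions [ 1.251  0.333 -0.065  1.461  0.022  1.35  -0.088]
joint_vel [ 0.001  0.001 -0.001  0.001 -0.002  0.002  0.002]
joint_torque [-0.0000e+00 -6.2324e+01  2.5000e-02 -3.8991e+01 -6.1000e-02  4.0000e-02
  0.0000e+00]
ee_pos [ 0.183 -0.597  0.183]
eef_rot [ 0.989  0.148 -0.    -0.001]
ft_force [-0.287  0.03  -0.671]
torque [-0.07   0.02  -0.039]
grip_force 0.0
width 0.087
top [[-0.075 -0.972  0.224  0.408]
 [-0.997  0.074 -0.013  0.01 ]
 [-0.004 -0.225 -0.974  0.939]
 [ 0.     0.     0.     1.   ]] 444.69156820232814 322.67471697844826
scene [[ 0.803  0.369 -0.468  1.058]
 [ 0.596 -0.472  0.65  -0.676]
 [ 0.019 -0.8   -0.599  0.743]
 [ 0.     0.     0.     1.   ]] 465.9875344834086 312.7163291589297
```

View pics/top0.png

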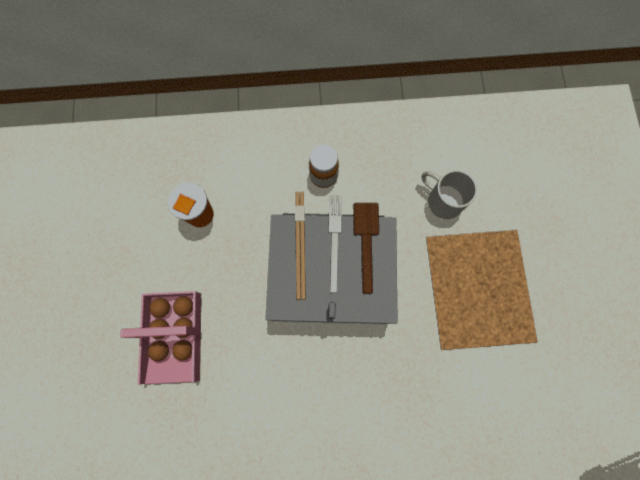

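View pics/scene0.png

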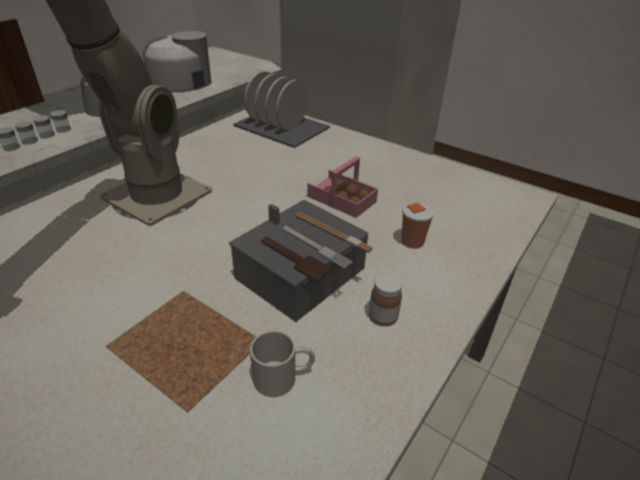

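The top view shows all three utensils on the lid: chopsticks at (300,245), fork at (335,245) and paddle at (367,248). The tab is at (332,310) and the mat at (480,290). The tier is at (170,338) with six walnuts, its lip pointing towards the robot. The scene view agrees, with the mug, jar and cup standing clear on the far side.

```bash
python3 - <<'E'
from h import *
W=np.load("topW.npy"); I=np.load("topI.npy").astype(int); H=cv2.cvtColor(I.astype(np.uint8),cv2.COLOR_RGB2HSV)
r,g,b=I[...,0],I[...,1],I[...,2]; z=W[...,2]
def rep(n,m):
    m=m&np.isfinite(z); P=W[m]
    k,lab,st,_=cv2.connectedComponentsWithStats(m.astype(np.uint8)); i=1+st[1:,4].argmax(); P=W[lab==i]
    (c,s,a)=cv2.minAreaRect((P[:,:2]*1000).astype(np.float32))
    print(n,len(P),"mean",P.mean(0).round(4),"zmed",np.median(P[:,2]).round(4),"rect",np.round(c,1),np.round(s,1),round(a,1), "box",cv2.boxPoints((c,s,a)).round(0).tolist())
u,v=np.meshgrid(range(640),range(480))
def win(a,b_,c,d): return (u>=a)&(u<b_)&(v>=c)&(v<d)
rep("lid",win(255,410,200,335)&(z>.1)&(z<.112))
rep("lidgrey",win(255,410,200,335)&(z>.1)&(z<.125)&(H[...,1]<60))
rep("tab",win(315,350,290,330)&(z>.12))
rep("mat",win(415,550,220,360)&(H[...,1]>80)&(z<.02))
rep("tier",win(120,215,280,400)&(r>g+25)&(z>.02)&(z<.09))
rep("bar",win(110,215,315,350)&(z>.095))
rep("chop",win(285,312,185,305)&(z>.1105)&(z<.14)&(H[...,1]>60))
rep("chopz",win(285,312,185,305)&(z>.112)&(z<.14))
rep("fork",win(322,348,190,297)&(z>.1105)&(z<.14)&(g>110))
rep("paddle",win(350,385,198,297)&(z>.111)&(z<.14)&(H[...,1]>60))
rep("paddleH",win(350,385,240,297)&(z>.111)&(z<.14)&(H[...,1]>60))
rep("cup",win(160,220,175,235)&(z>.09)); rep("jar",win(300,345,135,195)&(z>.09)); rep("mug",win(415,480,165,225)&(z>.08))
for p in[(160,307),(183,307),(160,328),(184,326),(158,350),(182,350),(300,280),(334,270),(367,270)]: print(p,W[p[1],p[0]].round(3))
E
```

```text
lid 10963 mean [ 0.5386 -0.0118  0.1087] zmed 0.1088 rect [550.3 -15.9] [244.6 209. ] 84.2 box [[434.0, -127.0], [642.0, -148.0], [667.0, 95.0], [459.0, 116.0]]
lidgrey 12083 mean [ 0.5441 -0.0125  0.1093] zmed 0.1089 rect [562.5 -17.1] [244.6 233.6] 84.2 box [[434.0, -127.0], [666.0, -150.0], [691.0, 93.0], [459.0, 116.0]]
tab 112 mean [ 0.4638 -0.0064  0.1512] zmed 0.1531 rect [464.5  -6.3] [10.6 26.6] 85.6 box [[451.0, -11.0], [477.0, -13.0], [478.0, -2.0], [452.0, -0.0]]
mat 10614 mean [ 0.4933 -0.3251  0.0047] zmed 0.0047 rect [ 496.9 -325.6] [238.9 199.3] 0.2 box [[377.0, -226.0], [378.0, -426.0], [617.0, -425.0], [616.0, -226.0]]
tier 2050 mean [0.4725 0.3036 0.0387] zmed 0.0395 rect [444.5 314.6] [113.6 174.8] 88.8 box [[356.0, 260.0], [531.0, 256.0], [533.0, 369.0], [358.0, 373.0]]
bar 641 mean [0.4526 0.3147 0.1197] zmed 0.1205 rect [453.  317.3] [120.3  16.1] 88.4 box [[443.0, 257.0], [459.0, 257.0], [463.0, 377.0], [447.0, 378.0]]
chop 663 mean [0.5639 0.0438 0.1164] zmed 0.1165 rect [565.8  43. ] [ 16.7 149.3] 86.5 box [[491.0, 39.0], [640.0, 30.0], [641.0, 47.0], [492.0
[... 696 characters left out ...]
t [704.8 261.1] [76.7 75.9] 1.1 box [[666.0, 298.0], [667.0, 222.0], [744.0, 224.0], [742.0, 300.0]]
jar 604 mean [ 0.7734 -0.0154  0.1002] zmed 0.1005 rect [775.1 -15.5] [52.9 56.8] 85.5 box [[745.0, -40.0], [801.0, -44.0], [805.0, 9.0], [749.0, 13.0]]
mug 374 mean [ 0.6913 -0.2797  0.0883] zmed 0.0894 rect [ 692.3 -278.8] [78.  80.1] 40.0 box [[637.0, -273.0], [688.0, -335.0], [748.0, -284.0], [696.0, -223.0]]
(160, 307) [0.503 0.333 0.041]
(183, 307) [0.5   0.286 0.044]
(160, 328) [0.457 0.305 0.118]
(184, 326) [0.457 0.26  0.124]
(158, 350) [0.42  0.336 0.042]
(182, 350) [0.416 0.288 0.045]
(300, 280) [0.527 0.047 0.109]
(334, 270) [ 0.541 -0.019  0.112]
(367, 270) [ 0.535 -0.08   0.119]
```

```bash
cat >> h.py <<'E'
D=np.deg2rad
def show(wps):
    for p,q in wps: 
        a,b=delta(p,q); print(list(a),list(b), "dist",round(np.linalg.norm(b)),"deg",round(np.rad2deg(np.linalg.norm(a)),1))
E
python3 - <<'E'
from h import *
q=down(D(-95.6))
show([((.587,-.0823,.26),q),((.587,-.0823,.16),q)])
E
```

```text
[np.float64(-0.001), np.float64(0.0), np.float64(0.394)] [np.float64(537.3), np.float64(-374.4), np.float64(-76.2)] dist 659 deg 22.6
[np.float64(-0.001), np.float64(0.0), np.float64(0.394)] [np.float64(537.3), np.float64(-374.2), np.float64(23.8)] dist 655 deg 22.6
```

Emit:
jog_arm(
  plan=[
    [0,0,0.1,45,-31,-40,-0.2],
    [0,0,0.2,90,-62,-76,-0.2],
    [0,0,0.3,135,-93,-76,-0.2],
    [0,0,0.394,180,-125,-76,-0.2],
    [0,0,0.394,220,-153,-76,-0.2],
    [0,0,0.394,260,-181,-76,-0.2],
    [0,0,0.394,300,-209,-76,-0.2],
    [0,0,0.394,340,-237,-76,-0.2],
    [0,0,0.394,380,-265,-76,-0.2],
    [0,0,0.394,420,-293,-76,-0.2],
    [0,0,0.394,460,-321,-76,-0.2],
    [0,0,0.394,500,-349,-76,-0.2],
  ],
  squeeze=15,
)

```text
time: 1.3
ee_pos: [0.5415, -0.1392, 0.2599]
eef_rot: [0.999, -0.049, -0.0, 0.0]
ft_force: [1.3, -0.8, 0.3]
width: 0.0352
grip_force: 0.0
```

```bash
python3 - <<'E'
from h import *
q=down(D(-95.6)); s=status.read_state(); print(s["ee_pos"],s["width"])
show([((.587,-.0823,.16),q),((.587,-.0823,.111),q)])
E
```

```text
[ 0.5415166  -0.13919154  0.25991562] 0.03519474166293905
[np.float64(0.0), np.float64(0.0), np.float64(0.0)] [np.float64(39.7), np.float64(-61.1), np.float64(99.9)] dist 124 deg 0.0
[np.float64(0.0), np.float64(0.0), np.float64(0.0)] [np.float64(39.7), np.float64(-61.1), np.float64(148.9)] dist 166 deg 0.0
```

Emit:
jog_arm(
  plan=[
    [0,0,0,25,-38,0,-0.2],
    [0,0,0,25,-38,45,-0.2],
    [0,0,0,25,-38,90,-0.2],
    [0,0,0,25,-38,115,-0.2],
    [0,0,0,25,-38,115,-0.2],
    [0,0,0,25,-38,115,-0.2],
    [0,0,0,25,-38,115,-0.2],
  ],
)

```text
time: 2.0
ee_pos: [0.5705, -0.1056, 0.1472]
eef_rot: [0.999, -0.049, 0.001, 0.0]
ft_force: [-0.2, 0.6, 0.5]
width: 0.0349
grip_force: 0.0
```

```bash
python3 - <<'E'
from h import *
q=down(D(-95.6)); s=status.read_state(); print(s["ee_pos"],s["width"],s["joint_vel"].round(3) if hasattr(s["joint_vel"],'round') else s["joint_vel"])
show([((.587,-.0823,.111),q)])
c=camera("wrist"); save(c,"w1.png"); print(c["mount"].round(3),c["fx"],c["cx"],c["cy"])
E
```

```text
[ 0.57053293 -0.10560833  0.14716321] 0.034887816772097 [ 0.001 -0.005  0.     0.001  0.002 -0.005 -0.001]
[np.float64(0.0), np.float64(-0.003), np.float64(0.0)] [np.float64(14.0), np.float64(-24.8), np.float64(36.2)] dist 46 deg 0.2
[[-0.002 -0.965 -0.262  0.072]
 [ 1.    -0.002 -0.001 -0.001]
 [ 0.    -0.262  0.965 -0.199]
 [ 0.     0.     0.     1.   ]] 371.64829954431775 319.0885679676851 240.08632217136233
```

View pics/w1.png

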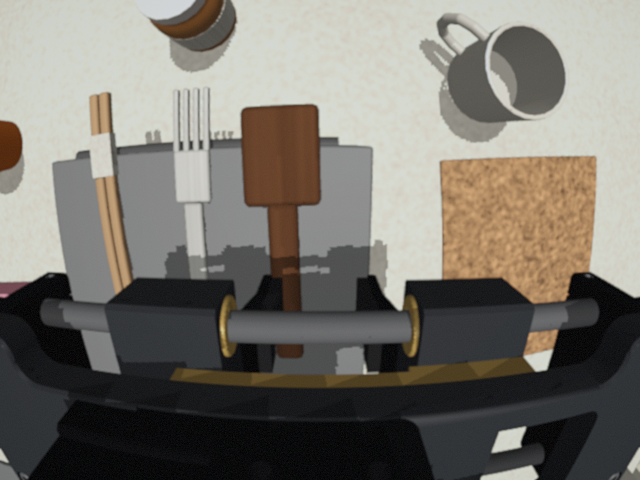

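The wrist view shows the paddle's handle at about (287,280), a little left of the centre between the fingers. That agrees with the 25 mm of sideways offset still to go.

Emit:
jog_arm(
  plan=[
    [0,0,0,14,-25,0,-0.2],
    [0,0,0,14,-25,0,-0.2],
    [0,0,0,14,-25,18,-0.2],
    [0,0,0,14,-25,30,-0.2],
    [0,0,0,14,-25,36,-0.2],
    [0,0,0,14,-25,36,-0.2],
    [0,0,0,14,-25,36,-1],
    [0,0,0,14,-25,36,-1],
    [0,0,0,14,-25,36,-1],
    [0,0,0,14,-25,36,-1],
    [0,0,0,14,-25,36,-1],
  ],
)

```text
time: 3.15
ee_pos: [0.5858, -0.082, 0.1092]
eef_rot: [0.999, -0.049, 0.0, 0.0]
ft_force: [0.5, 0.5, 0.2]
width: 0.0042
grip_force: 0.0
```

```bash
python3 - <<'E'
from h import *
q=down(D(-95.6)); s=status.read_state(); print(s["ee_pos"],s["width"],s["grip_force"])
show([((.587,-.0823,.21),q),((.5,-.375,.16),q),((.5,-.375,.008),q)])
E
```

```text
[ 0.58579209 -0.08196902  0.10924144] 0.004226831076192395 0.0
[np.float64(0.0), np.float64(-0.0), np.float64(0.0)] [np.float64(1.3), np.float64(0.2), np.float64(-100.8)] dist 101 deg 0.0
[np.float64(0.0), np.float64(-0.0), np.float64(0.0)] [np.float64(-56.9), np.float64(300.0), np.float64(-50.8)] dist 310 deg 0.0
[np.float64(0.0), np.float64(-0.0), np.float64(0.0)] [np.float64(-57.0), np.float64(300.0), np.float64(101.2)] dist 322 deg 0.0
```

```bash
python3 - <<'E'
from h import *
c=camera("wrist"); a=c["image"]; t=camera("top"); cv2.imwrite("pics/m2.png",cv2.cvtColor(np.hstack([cv2.resize(a[100:400],(480,225)),cv2.resize(t["image"][180:345,240:410],(232,225))]),cv2.COLOR_RGB2BGR))
E
```

```text
(no output)
```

View pics/m2.png

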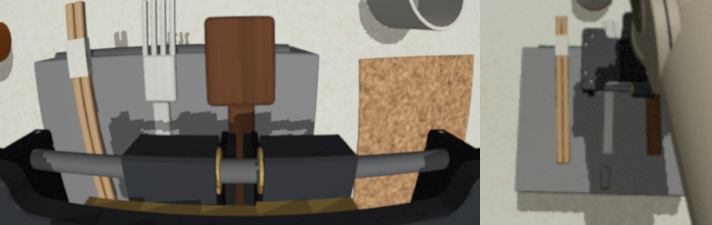

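```bash
python3 - <<'E'
from h import *
s=status.read_state(); print(s["width"],s["grip_force"],s["ft_force"],s["ee_pos"])
c=camera("wrist"); a=c["image"][180:380,220:440]; cv2.imwrite("pics/m3.png",cv2.cvtColor(cv2.resize(a,(660,600),interpolation=cv2.INTER_CUBIC),cv2.COLOR_RGB2BGR))
# project wrist depth to world: fisheye
v,u=np.mgrid[0:480,0:640]; dx,dy=u-c["cx"],v-c["cy"]; r=np.hypot(dx,dy); th=r/c["fx"]; z=c["z_map"]
k=np.where(r>0,np.tan(th)/np.maximum(r,1e-6),0); P=np.stack([dx*k*z,dy*k*z,z],-1)
M=c["mount"]; T=P@M[:3,:3].T+M[:3,3]; W=R.from_quat(s["eef_rot"]).apply(T.reshape(-1,3)).reshape(T.shape)+s["ee_pos"]
for p in[(320,150),(320,180),(322,200),(322,240),(322,270),(322,290),(322,310),(322,330),(322,350),(305,300),(340,300),(200,150),(130,200)]: print(p,W[p[1],p[0]].round(3),c["image"][p[1],p[0]])
E
```

```text
0.0015800649201567222 0.0 [-0.00368602 -0.0510887   0.51693892] [ 0.58574736 -0.08197859  0.10912759]
(320, 150) [ 0.654 -0.088  0.116] [98 63 40]
(320, 180) [ 0.638 -0.087  0.115] [98 62 40]
(322, 200) [ 0.627 -0.087  0.116] [100  62  40]
(322, 240) [ 0.606 -0.085  0.115] [82 51 35]
(322, 270) [ 0.589 -0.083  0.117] [57 34 22]
(322, 290) [ 0.596 -0.083  0.161] [23 19 17]
(322, 310) [ 0.596 -0.083  0.181] [27 28 27]
(322, 330) [ 0.616 -0.085  0.233] [107 107 108]
(322, 350) [ 0.587 -0.082  0.195] [39 34 33]
(305, 300) [ 0.597 -0.076  0.172] [27 24 25]
(340, 300) [ 0.622 -0.089  0.231] [82 68 33]
(200, 150) [ 0.664  0.013 -0.001] [210 209 198]
(130, 200) [0.639 0.028 0.105] [133 133 133]
```

View pics/m3.png

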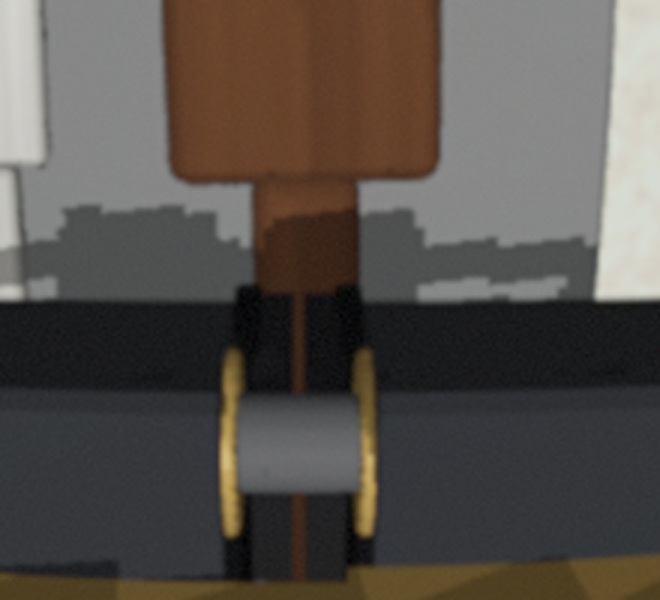

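The picture shows the fingers nearly shut over an undisturbed handle, seen through the gap at about (300,350). The pads are probably passing just above it. I'll open and probe downwards while watching the force.

Emit:
jog_arm(
  plan=[
    [0,0,0,0,0,0,-0.2],
    [0,0,0,0,0,0,-0.2],
    [0,0,0,0,0,0,-0.2],
    [0,0,0,0,0,0,-0.2],
    [0,0,0,0,0,2,-0.2],
    [0,0,0,0,0,3,-0.2],
    [0,0,0,0,0,3,-0.2],
  ],
)

```text
time: 4.0
ee_pos: [0.5855, -0.082, 0.1058]
eef_rot: [0.999, -0.049, -0.0, 0.0]
ft_force: [-0.8, 0.0, 0.1]
width: 0.0342
grip_force: 0.0
```

Emit:
jog_arm(
  plan=[
    [0,0,0,0,0,1,-0.2],
    [0,0,0,0,0,2,-0.2],
    [0,0,0,0,0,3,-0.2],
    [0,0,0,0,0,3,-0.2],
  ],
)

```text
time: 4.4
ee_pos: [0.5856, -0.0819, 0.1029]
eef_rot: [0.999, -0.049, -0.0, 0.0]
ft_force: [-0.2, -0.3, -0.4]
width: 0.0349
grip_force: 0.0
```

Emit:
jog_arm(
  plan=[
    [0,0,0,0,0,1,-0.2],
    [0,0,0,0,0,2,-0.2],
    [0,0,0,0,0,3,-0.2],
    [0,0,0,0,0,3,-0.2],
  ],
)

```text
time: 4.8
ee_pos: [0.5856, -0.082, 0.0998]
eef_rot: [0.999, -0.049, -0.0, 0.0]
ft_force: [1.3, -0.4, -0.7]
width: 0.0347
grip_force: 0.0
```

Emit:
jog_arm(
  plan=[
    [0,0,0,0,0,0,-1],
    [0,0,0,0,0,0,-1],
    [0,0,0,0,0,0,-1],
    [0,0,0,0,0,0,-1],
    [0,0,0,0,0,0,-1],
  ],
)

```text
time: 5.3
ee_pos: [0.5857, -0.082, 0.1001]
eef_rot: [0.999, -0.049, 0.0, 0.0]
ft_force: [-0.4, 0.4, -0.0]
width: 0.0037
grip_force: 0.0
```

```bash
cat >> h.py <<'E'
def wcloud():
    s=status.read_state(); c=camera("wrist")
    v,u=np.mgrid[0:480,0:640]; dx,dy=u-c["cx"],v-c["cy"]; r=np.hypot(dx,dy); th=r/c["fx"]; z=c["z_map"]
    k=np.where(r>0,np.tan(th)/np.maximum(r,1e-6),0); P=np.stack([dx*k*z,dy*k*z,z],-1)
    M=c["mount"]; T=P@M[:3,:3].T+M[:3,3]; W=R.from_quat(s["eef_rot"]).apply(T.reshape(-1,3)).reshape(T.shape)+s["ee_pos"]
    W[z==0]=np.nan; return c,T,W
E
python3 - <<'E'
from h import *
c,T,W=wcloud(); print(status.read_state()["ee_pos"])
for u in (302,308,314,326,332,338):
  print(u,[(v,*(T[v,u]*1000).round(0)) for v in range(268,292,3)])
E
```

```text
[ 0.58572424 -0.08199148  0.10006878]
302 [(268, np.float64(4.0), np.float64(-10.0), np.float64(-6.0)), (271, np.float64(3.0), np.float64(-10.0), np.float64(-6.0)), (274, np.float64(1.0), np.float64(-10.0), np.float64(-6.0)), (277, np.float64(12.0), np.float64(-9.0), np.float64(-40.0)), (280, np.float64(12.0), np.float64(-9.0), np.float64(-43.0)), (283, np.float64(12.0), np.float64(-8.0), np.float64(-48.0)), (286, np.float64(12.0), np.float64(-8.0), np.float64(-52.0)), (289, np.float64(12.0), np.float64(-8.0), np.float64(-55.0))]
308 [(268, np.float64(8.0), np.float64(-7.0), np.float64(-16.0)), (271, np.float64(6.0), np.float64(-7.0), np.float64(-16.0)), (274, np.float64(5.0), np.float64(-7.0), np.float64(-17.0)), (277, np.float64(11.0), np.float64(-6.0), np.float64(-37.0)), (280, np.float64(10.0), np.float64(-6.0), np.float64(-39.0)), (283, np.float64(10.0), np.float64(-6.0), np.float64(-43.0)), (286, np.float64(10.0), np.float64(-6.0), np.float64(-47.0)), (289, np.float64(11.0), np.float64(-6.0), np.float64(-52.0))]
314 [(268, np.float64(8.0), np.float64(-4.0), np.float64(-16.0)), 
[... 1202 characters left out ...]
(5.0), np.float64(-40.0)), (283, np.float64(11.0), np.float64(5.0), np.float64(-45.0)), (286, np.float64(10.0), np.float64(5.0), np.float64(-47.0)), (289, np.float64(10.0), np.float64(5.0), np.float64(-51.0))]
338 [(268, np.float64(7.0), np.float64(9.0), np.float64(-15.0)), (271, np.float64(6.0), np.float64(9.0), np.float64(-16.0)), (274, np.float64(12.0), np.float64(8.0), np.float64(-37.0)), (277, np.float64(12.0), np.float64(8.0), np.float64(-41.0)), (280, np.float64(11.0), np.float64(8.0), np.float64(-43.0)), (283, np.float64(11.0), np.float64(7.0), np.float64(-47.0)), (286, np.float64(12.0), np.float64(7.0), np.float64(-51.0)), (289, np.float64(12.0), np.float64(7.0), np.float64(-55.0))]
```

Emit:
jog_arm(
  plan=[
    [0,0,0,0,0,0,-0.2],
    [0,0,0,0,0,0,-0.2],
    [0,0,0,0,0,0,-0.2],
    [0,0,0,0,0,0,-0.2],
  ],
)

```text
time: 5.75
ee_pos: [0.5857, -0.082, 0.1001]
eef_rot: [0.999, -0.049, 0.0, 0.0]
ft_force: [-0.7, -0.5, -0.2]
width: 0.027
grip_force: 0.0
```

```bash
python3 - <<'E'
from h import *
c,T,W=wcloud(); s=status.read_state(); print(s["ee_pos"],s["width"])
save(c,"w4.png")
x,y,z=T[...,0]*1e3,T[...,1]*1e3,T[...,2]*1e3
m=(abs(x)<20)&(abs(y)>16)&(abs(y)<40)&(z>-60)&(z<-20)
vs,us=np.nonzero(m); 
for yy in range(-40,41,4):
    k=m&(abs(y-yy)<2)
    if k.any(): i=np.argmax(np.where(k,z,-1e9)); print(yy,k.sum(),x.flat[i].round(1),z.flat[i].round(1),divmod(i,640))
t=camera("top"); W=cloud(t); k=(abs(W[...,0]-.585)<.06)&(abs(W[...,1]+.082)<.06)&(W[...,2]>.122)&(W[...,2]<.2); print(np.sort(W[...,2][k])[:20].round(3))
E
```

```text
[ 0.58572005 -0.08196591  0.10005297] 0.029764036151437325
-24 60 11.9 -37.7 (np.int64(275), np.int64(272))
-20 197 10.3 -36.2 (np.int64(277), np.int64(281))
-16 94 10.7 -37.2 (np.int64(277), np.int64(284))
16 114 10.3 -36.4 (np.int64(277), np.int64(356))
20 145 11.4 -35.5 (np.int64(274), np.int64(362))
[0.123]
```

The wrist depth shows the real fingertips about 36 mm short of the reported TCP, so I'll command positions from the true tip. That means going another 25 mm lower.

Emit:
jog_arm(
  plan=[
    [0,0,0,0,0,6,-0.2],
    [0,0,0,0,0,12,-0.2],
    [0,0,0,0,0,18,-0.2],
    [0,0,0,0,0,22,-0.2],
    [0,0,0,0,0,25,-0.2],
    [0,0,0,0,0,25,-0.2],
    [0,0,0,0,0,25,-0.2],
  ],
)

```text
time: 6.55
ee_pos: [0.5858, -0.082, 0.0752]
eef_rot: [0.999, -0.049, 0.0, 0.0]
ft_force: [0.4, -0.2, 0.2]
width: 0.0348
grip_force: 0.0
```

Emit:
jog_arm(
  plan=[
    [0,0,0,0,0,0,-1],
    [0,0,0,0,0,0,-1],
    [0,0,0,0,0,0,-1],
    [0,0,0,0,0,0,-1],
    [0,0,0,0,0,0,-1],
  ],
)

```text
time: 7.05
ee_pos: [0.5858, -0.082, 0.0752]
eef_rot: [0.999, -0.049, 0.0, 0.0]
ft_force: [-1.2, -0.7, 1.6]
width: 0.0194
grip_force: 15.0
```

```bash
python3 - <<'E'
from h import *
q=down(D(-95.6)); s=status.read_state(); p=s["ee_pos"]; print(p,s["width"],s["grip_force"],s["ft_force"])
z=p[2]
show([((.5,-.375,z),q),((.5,-.375,z-.103),q)])
E
```

```text
[ 0.58583339 -0.08204358  0.07524018] 0.019386535989394608 14.971291869878769 [-1.20874603 -0.73594933  1.61227362]
[np.float64(0.0), np.float64(-0.0), np.float64(0.001)] [np.float64(-57.0), np.float64(299.9), np.float64(0.0)] dist 305 deg 0.1
[np.float64(0.0), np.float64(-0.0), np.float64(0.001)] [np.float64(-57.0), np.float64(299.9), np.float64(103.0)] dist 322 deg 0.1
```

Emit:
jog_arm(
  plan=[
    [0,0,0,0,0,-30,-1],
    [0,0,0,0,0,-60,-1],
    [0,0,0,-10,40,-60,-1],
    [0,0,0,-20,85,-60,-1],
    [0,0,0,-30,130,-60,-1],
    [0,0,0,-40,175,-60,-1],
    [0,0,0,-50,220,-60,-1],
    [0,0,0,-57,260,-60,-1],
    [0,0,0,-57,300,-40,-1],
    [0,0,0,-57,300,0,-1],
    [0,0,0,-57,300,20,-1],
    [0,0,0,-57,300,20,-1],
  ],
)

```text
time: 8.25
ee_pos: [0.4977, -0.3737, 0.0515]
eef_rot: [0.999, -0.049, -0.003, -0.002]
ft_force: [0.3, -0.1, -0.5]
width: 0.0194
grip_force: 15.0
```

```bash
python3 - <<'E'
from h import *
q=down(D(-95.6)); s=status.read_state(); p=s["ee_pos"]; print(p,s["width"],s["grip_force"],s["ft_force"],np.abs(s["joint_vel"]).max())
show([((.5,-.375,-.027),q)])
E
```

```text
[ 0.49768213 -0.37373389  0.0514703 ] 0.019388719609215854 14.969424158334732 [ 0.32101504 -0.08375588 -0.49251112] 0.05751272175172287
[np.float64(-0.003), np.float64(0.005), np.float64(0.0)] [np.float64(2.8), np.float64(1.3), np.float64(78.5)] dist 79 deg 0.3
```

Emit:
jog_arm(
  plan=[
    [0,0,0,2,1,25,-1],
    [0,0,0,2,1,50,-1],
    [0,0,0,2,1,66,-1],
    [0,0,0,2,1,74,-1],
    [0,0,0,2,1,78,-1],
    [0,0,0,2,1,78,-1],
    [0,0,0,2,1,78,-0.4],
    [0,0,0,2,1,78,-0.2],
    [0,0,0,2,1,78,-0.2],
    [0,0,0,2,1,40,-0.2],
    [0,0,0,2,1,0,-0.2],
    [0,0,0,2,1,-40,-0.2],
  ],
)

```text
time: 9.45
ee_pos: [0.5016, -0.3761, 0.0967]
eef_rot: [0.999, -0.049, 0.0, -0.0]
ft_force: [0.8, -0.3, 0.4]
width: 0.0342
grip_force: 0.0
```

```bash
python3 - <<'E'
from h import *
q=down(D(-94.9)); s=status.read_state(); p=s["ee_pos"]; print(p,s["width"],s["grip_force"],s["ft_force"])
show([((.591,-.023,.13),q),((.591,-.023,.0745),q)])
E
```

```text
[ 0.50161726 -0.3760607   0.09674289] 0.03424431180224387 0.0 [ 0.81088673 -0.32688075  0.3666657 ]
[np.float64(-0.0), np.float64(-0.0), np.float64(-0.012)] [np.float64(54.7), np.float64(-360.1), np.float64(-33.2)] dist 366 deg 0.7
[np.float64(-0.0), np.float64(-0.0), np.float64(-0.012)] [np.float64(54.7), np.float64(-360.1), np.float64(22.3)] dist 365 deg 0.7
```

Emit:
jog_arm(
  plan=[
    [0,0,0,6,-40,-50,-0.2],
    [0,0,0,12,-85,-50,-0.2],
    [0,0,0,20,-130,-50,-0.2],
    [0,0,0,26,-175,-50,-0.2],
    [0,0,0,33,-220,-50,-0.2],
    [0,0,0,40,-265,-50,-0.2],
    [0,0,0,47,-310,-50,-0.2],
    [0,0,0,55,-360,-50,-0.2],
    [0,0,0,55,-360,-30,-0.2],
    [0,0,0,55,-360,-30,-0.2],
    [0,0,0,55,-360,-30,-0.2],
  ],
)

```text
time: 10.55
ee_pos: [0.5911, -0.0246, 0.1252]
eef_rot: [0.999, -0.049, -0.0, 0.0]
ft_force: [0.1, -0.0, 0.8]
width: 0.035
grip_force: 0.0
```

```bash
python3 - <<'E'
from h import *
c,T,W=wcloud(); s=status.read_state(); print(s["ee_pos"]); save(c,"w5.png")
q=down(D(-94.9)); show([((.591,-.023,.0735),q)])
I=c["image"].astype(int)
m=(W[...,2]>.1115)&(W[...,2]<.125)&(abs(W[...,1]+.023)<.03)&(W[...,0]>.58)&(W[...,0]<.72)
P=W[m]; print(len(P),[ (x,np.median(P[abs(P[:,0]-x)<.006,1]).round(4)) for x in(.6,.62,.64,.66)])
t=camera("top"); save(t,"t5.png"); W=cloud(t); I=t["image"]
m=(W[...,2]>.009)&(W[...,2]<.03)&(W[...,0]>.36)&(W[...,0]<.63)&(W[...,1]<-.22)&(W[...,1]>-.43)
(cc,ss,a)=cv2.minAreaRect((W[m][:,:2]*1000).astype(np.float32)); print("paddle",m.sum(),cc,ss,a,np.median(W[m][:,2]))
E
```

```text
[ 0.59147228 -0.0250015   0.12564439]
[np.float64(0.001), np.float64(-0.0), np.float64(-0.014)] [np.float64(-0.7), np.float64(-2.0), np.float64(52.1)] dist 52 deg 0.8
4597 [(0.6, np.float64(-0.0232)), (0.62, np.float64(-0.0252)), (0.64, np.float64(-0.0273)), (0.66, np.float64(-0.0274))]
paddle 1268 (500.27484130859375, -329.5539855957031) (220.44183349609375, 169.2672119140625) 0.7465354204177856 0.013707246752124813
```

Emit:
jog_arm(
  plan=[
    [0,0,-0.014,-1,-2,20,-0.2],
    [0,0,-0.014,-1,-2,38,-0.2],
    [0,0,-0.014,-1,-2,48,-0.2],
    [0,0,-0.014,-1,-2,52,-0.2],
    [0,0,-0.014,-1,-2,52,-0.2],
    [0,0,-0.014,-1,-2,52,-1],
    [0,0,-0.014,-1,-2,52,-1],
    [0,0,-0.014,-1,-2,52,-1],
    [0,0,-0.014,-1,-2,52,-1],
    [0,0,-0.014,-1,-2,52,-1],
    [0,0,-0.014,-1,-2,52,-1],
  ],
)

```text
time: 11.75
ee_pos: [0.5909, -0.0213, 0.0735]
eef_rot: [0.999, -0.042, 0.0, 0.0]
ft_force: [0.4, -0.3, 4.0]
width: 0.0125
grip_force: 15.0
```

```bash
python3 - <<'E'
from h import *
q=down(D(-95.6)); s=status.read_state(); p=s["ee_pos"]; print(p,s["width"],s["grip_force"],s["ft_force"])
z=p[2]
show([((.5,-.322,z-.103),q)])
E
```

```text
[ 0.59089897 -0.02129004  0.07345902] 0.012545755562449997 14.994511306285858 [ 0.43288864 -0.33920895  4.00104311]
[np.float64(0.0), np.float64(-0.001), np.float64(0.014)] [np.float64(-65.6), np.float64(307.2), np.float64(103.0)] dist 331 deg 0.8
```

Emit:
jog_arm(
  plan=[
    [0,0,0,0,0,-30,-1],
    [0,0,0,0,0,-60,-1],
    [0,0,0,-10,40,-60,-1],
    [0,0,0,-20,85,-60,-1],
    [0,0,0,-30,130,-60,-1],
    [0,0,0,-40,175,-60,-1],
    [0,0,0,-50,220,-60,-1],
    [0,0,0,-60,265,-60,-1],
    [0,0,0,-66,307,-40,-1],
    [0,0,0,-66,307,0,-1],
    [0,0,0,-66,307,20,-1],
    [0,0,0,-66,307,20,-1],
  ],
)

```text
time: 12.95
ee_pos: [0.497, -0.3205, 0.0496]
eef_rot: [0.999, -0.042, -0.003, -0.002]
ft_force: [-1.1, -0.3, -1.2]
width: 0.0125
grip_force: 15.0
```

```bash
python3 - <<'E'
from h import *
q=down(D(-94.9)); s=status.read_state(); p=s["ee_pos"]; print(p,s["width"],s["grip_force"],s["ft_force"])
show([((.5,-.322,-.029),q)])
E
```

```text
[ 0.49703343 -0.32045849  0.04960902] 0.012530588084573023 14.990386962890625 [-1.11691606 -0.25266037 -1.20844958]
[np.float64(-0.003), np.float64(0.005), np.float64(0.002)] [np.float64(3.5), np.float64(1.5), np.float64(78.6)] dist 79 deg 0.4
```

Emit:
jog_arm(
  plan=[
    [0,0,0,2,1,25,-1],
    [0,0,0,2,1,50,-1],
    [0,0,0,2,1,66,-1],
    [0,0,0,2,1,74,-1],
    [0,0,0,2,1,77,-1],
    [0,0,0,2,1,77,-1],
    [0,0,0,2,1,77,-0.4],
    [0,0,0,2,1,77,-0.4],
    [0,0,0,2,1,77,-0.4],
    [0,0,0,2,1,40,-0.4],
    [0,0,0,2,1,0,-0.2],
    [0,0,0,2,1,-50,-0.2],
  ],
)

```text
time: 14.15
ee_pos: [0.5003, -0.3222, 0.1036]
eef_rot: [0.999, -0.042, -0.001, -0.001]
ft_force: [0.7, -1.0, -0.5]
width: 0.0326
grip_force: 0.0
```

```bash
python3 - <<'E'
from h import *
q=down(D(-93.6)); s=status.read_state(); p=s["ee_pos"]; print(p,s["width"],s["grip_force"],s["ft_force"])
show([((.597,.042,.125),q)])
E
```

```text
[ 0.50031473 -0.32222266  0.10358105] 0.032564131494272626 0.0 [ 0.66587709 -1.03317854 -0.47728667]
[np.float64(-0.001), np.float64(0.002), np.float64(-0.02)] [np.float64(66.1), np.float64(-371.0), np.float64(-21.1)] dist 377 deg 1.2
```

Emit:
jog_arm(
  plan=[
    [0,0,-0.02,8,-40,-45,-0.2],
    [0,0,-0.02,16,-85,-45,-0.2],
    [0,0,-0.02,24,-130,-45,-0.2],
    [0,0,-0.02,32,-175,-45,-0.2],
    [0,0,-0.02,40,-220,-45,-0.2],
    [0,0,-0.02,48,-265,-45,-0.2],
    [0,0,-0.02,56,-310,-45,-0.2],
    [0,0,-0.02,66,-345,-45,-0.2],
    [0,0,-0.02,66,-371,-30,-0.2],
    [0,0,-0.02,66,-371,-21,-0.2],
    [0,0,-0.02,66,-371,-21,-0.2],
  ],
)

```text
time: 15.25
ee_pos: [0.5969, 0.0416, 0.1228]
eef_rot: [1.0, -0.031, -0.001, 0.0]
ft_force: [-0.1, -0.3, 0.1]
width: 0.0348
grip_force: 0.0
```

```bash
python3 - <<'E'
from h import *
c,T,W=wcloud(); s=status.read_state(); print(s["ee_pos"])
m=(W[...,2]>.1115)&(W[...,2]<.125)&(abs(W[...,1]-.04)<.025)&(W[...,0]>.6)&(W[...,0]<.72)
P=W[m]; print(len(P),[ (x,np.median(P[abs(P[:,0]-x)<.006,1]).round(4)) for x in(.62,.64,.66,.68)])
q=down(D(-93.6)); show([((.597,.042,.0745),q)])
E
```

```text
[0.59751188 0.04046545 0.12368368]
5148 [(0.62, np.float64(0.0426)), (0.64, np.float64(0.0407)), (0.66, np.float64(0.04)), (0.68, np.float64(0.0383))]
[np.float64(0.001), np.float64(0.001), np.float64(-0.001)] [np.float64(-0.6), np.float64(-1.5), np.float64(49.2)] dist 49 deg 0.1
```

Emit:
jog_arm(
  plan=[
    [0,0,0,0,-2,18,-0.2],
    [0,0,0,0,-2,35,-0.2],
    [0,0,0,0,-2,45,-0.2],
    [0,0,0,0,-2,49,-0.2],
    [0,0,0,0,-2,49,-0.2],
    [0,0,0,0,-2,49,-1],
    [0,0,0,0,-2,49,-1],
    [0,0,0,0,-2,49,-1],
    [0,0,0,0,-2,49,-1],
    [0,0,0,0,-2,49,-1],
  ],
)

```text
time: 16.3
ee_pos: [0.5983, 0.0434, 0.0755]
eef_rot: [1.0, -0.032, 0.0, 0.0]
ft_force: [-0.9, -0.3, 3.6]
width: 0.0164
grip_force: 15.0
```

```bash
python3 - <<'E'
from h import *
q=down(D(-93.6)); s=status.read_state(); p=s["ee_pos"]; print(p,s["width"],s["grip_force"],s["ft_force"])
z=p[2]
show([((.5,-.268,z-.103),q)])
E
```

```text
[0.59830726 0.04343475 0.07553921] 0.01643373190506903 14.9899622797966 [-0.90643939 -0.33182817  3.59831004]
[np.float64(0.0), np.float64(-0.001), np.float64(-0.0)] [np.float64(-78.5), np.float64(317.0), np.float64(103.0)] dist 342 deg 0.1
```

Emit:
jog_arm(
  plan=[
    [0,0,0,0,0,-30,-1],
    [0,0,0,0,0,-60,-1],
    [0,0,0,-10,40,-60,-1],
    [0,0,0,-20,85,-60,-1],
    [0,0,0,-30,130,-60,-1],
    [0,0,0,-42,175,-60,-1],
    [0,0,0,-54,220,-60,-1],
    [0,0,0,-66,265,-60,-1],
    [0,0,0,-78,305,-60,-1],
    [0,0,0,-78,317,-30,-1],
    [0,0,0,-78,317,10,-1],
    [0,0,0,-78,317,10,-1],
  ],
)

```text
time: 17.5
ee_pos: [0.4965, -0.2669, 0.0603]
eef_rot: [0.999, -0.032, -0.004, -0.002]
ft_force: [-0.5, 0.6, -0.5]
width: 0.0161
grip_force: 15.0
```

```bash
python3 - <<'E'
from h import *
q=down(D(-93.6)); s=status.read_state(); p=s["ee_pos"]; print(p,s["width"],s["grip_force"],s["ft_force"])
show([((.5,-.268,-.027),q)])
E
```

```text
[ 0.4964839  -0.26687842  0.06029075] 0.016144871753924345 14.98247891664505 [-0.46479625  0.5755214  -0.47325913]
[np.float64(-0.004), np.float64(0.008), np.float64(-0.001)] [np.float64(4.2), np.float64(1.2), np.float64(87.3)] dist 87 deg 0.5
```

Emit:
jog_arm(
  plan=[
    [0,0,0,2,0,30,-1],
    [0,0,0,2,0,58,-1],
    [0,0,0,2,0,75,-1],
    [0,0,0,2,0,83,-1],
    [0,0,0,2,0,86,-1],
    [0,0,0,2,0,86,-1],
    [0,0,0,2,0,86,-0.3],
    [0,0,0,2,0,86,-0.3],
    [0,0,0,2,0,86,-0.3],
    [0,0,0,2,0,45,-0.3],
    [0,0,0,2,0,0,-0.2],
    [0,0,0,2,0,-90,-0.2],
  ],
)

```text
time: 18.7
ee_pos: [0.5014, -0.2677, 0.1163]
eef_rot: [1.0, -0.032, -0.001, -0.0]
ft_force: [1.5, -0.3, -0.4]
width: 0.0342
grip_force: 0.0
```

```bash
python3 - <<'E'
from h import *
q=down(D(-95.8)); s=status.read_state(); p=s["ee_pos"]; print(p,s["width"],s["grip_force"],s["ft_force"])
show([((.4645,-.0063,.2),q)])
E
```

```text
[ 0.5014022  -0.26771777  0.1162684 ] 0.034154095884164584 0.0 [ 1.4841797  -0.30388586 -0.38156597]
[np.float64(-0.001), np.float64(0.001), np.float64(0.038)] [np.float64(-53.4), np.float64(-258.6), np.float64(-83.5)] dist 277 deg 2.2
```

Emit:
jog_arm(
  plan=[
    [0,0,0,0,0,-40,-0.3],
    [0,0,0.038,-10,-45,-84,-0.3],
    [0,0,0.038,-20,-90,-84,-0.3],
    [0,0,0.038,-30,-135,-84,-0.3],
    [0,0,0.038,-40,-180,-84,-0.3],
    [0,0,0.038,-50,-225,-84,-0.3],
    [0,0,0.038,-53,-259,-84,-0.3],
    [0,0,0.038,-53,-259,-50,-0.3],
    [0,0,0.038,-53,-259,-10,-0.3],
    [0,0,0.038,-53,-259,-10,-0.3],
    [0,0,0.038,-53,-259,-10,-0.3],
  ],
)

```text
time: 19.8
ee_pos: [0.4655, -0.0063, 0.1259]
eef_rot: [0.999, -0.051, -0.0, -0.0]
ft_force: [0.5, 0.4, 0.6]
width: 0.0302
grip_force: 0.0
```

```bash
cat >> h.py <<'E'
BY=D(-5.8); EX=np.array([np.cos(BY),np.sin(BY),0]); EY=np.array([-np.sin(BY),np.cos(BY),0]); EZ=np.array([0,0,1.])
HINGE=np.array([.6485,-.0249,.1])
def utensils(W,I):
    H=cv2.cvtColor(I,cv2.COLOR_RGB2HSV)
    m=(W[...,2]>.0085)&(W[...,2]<.04)&(W[...,0]>.36)&(W[...,0]<.64)&(W[...,1]<-.2)&(W[...,1]>-.45)
    k,l,st,_=cv2.connectedComponentsWithStats(m.astype(np.uint8))
    for i in range(1,k):
        if st[i,4]>150:
            P=W[l==i]; print("ut",st[i,4],*[np.round(t,1) for t in cv2.minAreaRect((P[:,:2]*1000).astype(np.float32))],np.median(P[:,2]).round(4))
E
python3 - <<'E'
from h import *
t=camera("top"); W=cloud(t); utensils(W,t["image"]); save(t,"t6.png")
c,T,W=wcloud(); s=status.read_state(); p=s["ee_pos"]; print(p,s["width"],np.round(s["joint_positions"],3))
m=(W[...,2]>.13)&(W[...,2]<.157)&(abs(W[...,1])<.03)&(W[...,0]>.44)&(W[...,0]<.485); P=W[m]; print(len(P),P.mean(0).round(4) if len(P) else 0)
show([((.4645,-.0063,.086),down(D(-95.8)))])
E
```

```text
ut 827 [ 501.5 -267.5] [ 20.2 207.3] 86.1 0.0125
ut 1226 [ 507.8 -397. ] [ 51.9 175.4] 85.0 0.0138
ut 587 [ 504.4 -323.4] [ 25.7 189.4] 86.6 0.0111
[ 0.46683882 -0.00641194  0.12711331] 0.030228222707463677 [ 0.534  0.064 -0.632  1.912  0.042  1.176 -1.785]
1348 [ 0.4687 -0.0068  0.149 ]
[np.float64(-0.0), np.float64(-0.003), np.float64(-0.0)] [np.float64(-2.4), np.float64(0.1), np.float64(41.1)] dist 41 deg 0.2
```

View pics/t6.png

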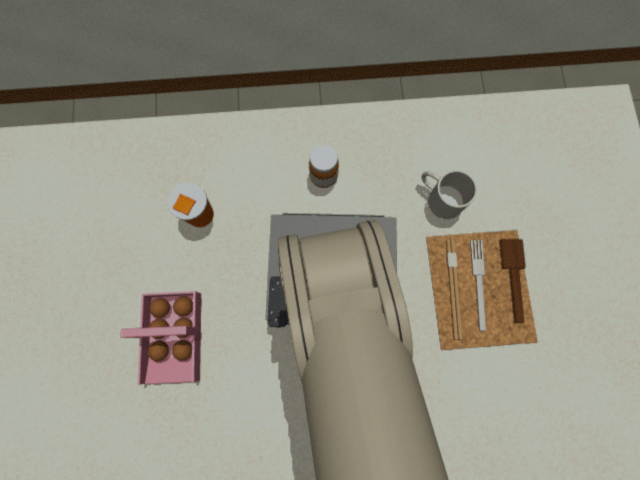

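The top view shows all three utensils on the mat, with chopsticks at (453,290), fork at (480,285) and paddle at (515,280). The paddle has been knocked about 2 cm aside but is still well inside the mat. Next I'll grip the tab.

Emit:
jog_arm(
  plan=[
    [0,0,0,-2,0,15,-0.3],
    [0,0,0,-2,0,30,-0.3],
    [0,0,0,-2,0,38,-0.3],
    [0,0,0,-2,0,41,-0.3],
    [0,0,0,-2,0,41,-0.3],
    [0,0,0,-2,0,41,-1],
    [0,0,0,-2,0,41,-1],
    [0,0,0,-2,0,41,-1],
    [0,0,0,-2,0,41,-1],
    [0,0,0,-2,0,41,-1],
  ],
  squeeze=15,
)

```text
time: 20.9
ee_pos: [0.4638, -0.0072, 0.0844]
eef_rot: [0.999, -0.051, 0.0, 0.001]
ft_force: [-2.3, -5.8, 4.5]
width: 0.0118
grip_force: 15.0
```

```bash
python3 - <<'E'
from h import *
s=status.read_state(); p=np.array(s["ee_pos"]); print(p,s["width"],s["grip_force"],s["ft_force"])
g=p+.055*EZ; rx=(g-HINGE)@EX; rz=g[2]-.1; Rr=np.hypot(rx,rz); a0=np.arctan2(rz,-rx); print(rx,rz,Rr,a0)
for th in (.15,.3,.45,.6,.75,.9,1.05,1.2,1.35,1.5):
    dx=-Rr*np.cos(a0+th)-rx; dz=Rr*np.sin(a0+th)-rz; print(th,np.round([dx*1000,0,-dz*1000],0))
E
```

```text
[ 0.46375139 -0.0071955   0.08439542] 0.011824715354408913 14.998975471244194 [-2.2717301  -5.78660964  4.45440835]
-0.1855919807126374 0.039395419264358966 0.1897271260622861 0.20916433778196586
0.15 [  8.   0. -27.]
0.3 [ 20.   0. -53.]
0.45 [ 36.   0. -77.]
0.6 [ 55.   0. -98.]
0.75 [  77.    0. -116.]
0.9 [ 101.    0. -130.]
1.05 [ 127.    0. -141.]
1.2 [ 155.    0. -148.]
1.35 [ 183.    0. -150.]
1.5 [ 212.    0. -149.]
```

Emit:
jog_arm(
  plan=[
    [0,0,0,3,0,-13,-1],
    [0,0,0,8,0,-27,-1],
    [0,0,0,13,0,-40,-1],
    [0,0,0,20,0,-53,-1],
    [0,0,0,27,0,-65,-1],
    [0,0,0,36,0,-77,-1],
    [0,0,0,45,0,-88,-1],
    [0,0,0,55,0,-98,-1],
    [0,0,0,66,0,-107,-1],
    [0,0,0,77,0,-116,-1],
    [0,0,0,77,0,-116,-1],
  ],
)

```text
time: 22.0
ee_pos: [0.5408, -0.0148, 0.2007]
eef_rot: [0.999, -0.051, 0.0, 0.0]
ft_force: [-4.1, -5.4, 4.6]
width: 0.0118
grip_force: 15.0
```

```bash
python3 - <<'E'
from h import *
s=status.read_state(); p=np.array(s["ee_pos"]); print(p,s["width"],s["grip_force"],s["ft_force"],s["torque"])
g=p+.055*EZ; rx=(g-HINGE)@EX; rz=g[2]-.1; print(np.hypot(rx,rz),np.arctan2(rz,-rx)-.209)
E
```

```text
[ 0.54077494 -0.01482695  0.20073707] 0.011777261851210861 14.99848693027161 [-4.06207968 -5.4412309   4.57609153] [-1.19732807  0.89681293  0.09226729]
0.18962974621166803 0.7546319976424172
```

Emit:
jog_arm(
  plan=[
    [0,0,0,12,0,-8,-1],
    [0,0,0,24,0,-14,-1],
    [0,0,0,37,0,-20,-1],
    [0,0,0,50,0,-25,-1],
    [0,0,0,64,0,-29,-1],
    [0,0,0,78,0,-32,-1],
    [0,0,0,92,0,-34,-1],
    [0,0,0,106,0,-34,-1],
    [0,0,0,120,0,-34,-1],
    [0,0,0,135,0,-33,-1],
    [0,0,0,135,0,-33,-1],
  ],
)

```text
time: 23.1
ee_pos: [0.6754, -0.0282, 0.2321]
eef_rot: [0.999, -0.051, -0.0, 0.0]
ft_force: [0.9, -4.9, -0.5]
width: 0.0119
grip_force: 15.0
```

```bash
python3 - <<'E'
from h import *
s=status.read_state(); p=np.array(s["ee_pos"]); print(p,s["width"],s["grip_force"],s["ft_force"],np.round(s["joint_positions"],2))
g=p+.055*EZ; rx=(g-HINGE)@EX; rz=g[2]-.1; print(np.hypot(rx,rz),np.arctan2(rz,-rx)-.209)
c=camera("scene"); save(c,"s7.png")
E
```

```text
[ 0.6753739  -0.02820545  0.23209689] 0.011933040535906301 15.001656616805121 [ 0.90550481 -4.94913356 -0.47370648] [ 0.36  0.49 -0.58  1.2   0.26  1.52 -1.85]
0.18904510221602408 1.5054854982014414
```

View pics/s7.png

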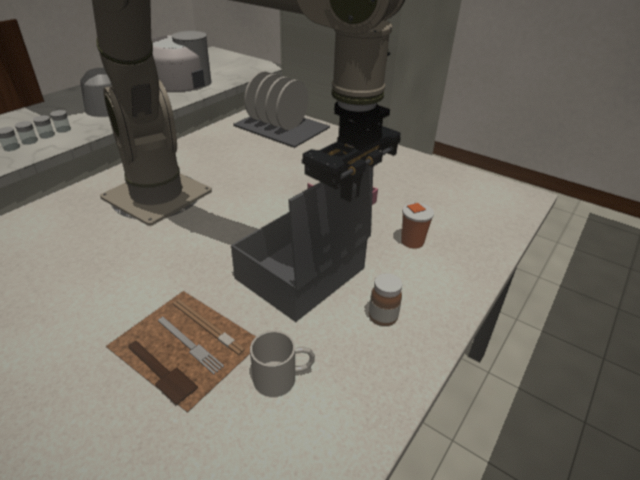

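The lid stands open at about 1.5 rad, with the box empty below it and the utensils on the mat. Next I'll release the tab and go to the tier.

Emit:
jog_arm(
  plan=[
    [0,0,0,0,0,0,-0.3],
    [0,0,0,0,0,0,-0.3],
    [0,0,0,0,0,0,-0.3],
    [0,0,0,0,0,-40,-0.3],
    [0,0,0,0,0,-80,-0.2],
    [0,0,-0.15,-20,-40,-90,-0.1],
    [0,0,-0.3,-40,-80,-90,-0.1],
    [0,0,-0.45,-60,-120,-90,-0.1],
    [0,0,-0.6,-80,-160,-90,-0.1],
    [0,0,-0.75,-100,-200,-90,-0.1],
    [0,0,-0.9,-120,-240,-90,-0.1],
    [0,0,-1.05,-140,-270,-90,-0.1],
  ],
)

```text
time: 24.35
ee_pos: [0.5606, 0.2583, 0.3234]
eef_rot: [0.888, 0.461, 0.0, -0.0]
ft_force: [0.1, 0.1, -1.4]
width: 0.0395
grip_force: 0.0
```

```bash
python3 - <<'E'
from h import *
s=status.read_state(); p=np.array(s["ee_pos"]); print(p,s["width"],s["ft_force"],np.round(s["joint_positions"],2))
show([((.453,.3173,.18),down(D(-1.9)))])
E
```

```text
[0.56064915 0.25831556 0.32343321] 0.039535488085853915 [ 0.13042349  0.08047363 -1.43664854] [ 0.09  0.4  -0.86  1.2   0.3   1.67 -1.31]
[np.float64(0.0), np.float64(-0.001), np.float64(-0.58)] [np.float64(-13.9), np.float64(-122.0), np.float64(143.4)] dist 189 deg 33.2
```

Emit:
jog_arm(
  plan=[
    [0,0,-0.15,-3,-30,30,-0.1],
    [0,0,-0.3,-6,-60,60,-0.1],
    [0,0,-0.44,-10,-90,95,-0.1],
    [0,0,-0.58,-14,-122,130,-0.1],
    [0,0,-0.58,-14,-122,143,-0.1],
    [0,0,-0.58,-14,-122,143,-0.1],
    [0,0,-0.58,-14,-122,143,-0.1],
    [0,0,-0.58,-14,-122,143,-0.1],
  ],
)

```text
time: 25.15
ee_pos: [0.4565, 0.315, 0.1813]
eef_rot: [0.723, 0.691, 0.001, 0.0]
ft_force: [-0.4, 0.3, 1.6]
width: 0.0387
grip_force: 0.0
```

```bash
python3 - <<'E'
from h import *
c,T,W=wcloud(); s=status.read_state(); p=np.array(s["ee_pos"]); print(p,s["width"],s["ft_force"],np.round(s["joint_positions"],2))
m=(W[...,2]>.11)&(W[...,2]<.13)&(abs(W[...,1]-.317)<.08)&(abs(W[...,0]-.45)<.04); P=W[m]
print(m.sum(),cv2.minAreaRect((P[:,:2]*1000).astype(np.float32)),np.median(P[:,2]))
t=camera("top"); W=cloud(t); I=t["image"].astype(int)
m=(W[...,2]>.2)&(W[...,2]<.305)&(abs(W[...,0]-.65)<.06)&(abs(W[...,1]+.02)<.15); P=W[m]; print("lid top",m.sum(),P.max(0),P.min(0))
show([((.453,.3173,.057),down(D(-1.9)))])
E
```

```text
[0.45638974 0.31503475 0.18121461] 0.038913071505912285 [0.17517445 0.38777797 0.17553128] [ 0.15  0.33 -1.01  1.62  0.28  1.35 -0.94]
3411 ((452.48260498046875, 319.2525634765625), (118.97566986083984, 16.428863525390625), 88.22966003417969) 0.11832312780433656
lid top 3130 [0.68496581 0.0965861  0.30496913] [ 0.62060346 -0.14542902  0.20006317]
[np.float64(0.001), np.float64(-0.001), np.float64(-0.01)] [np.float64(2.0), np.float64(-3.4), np.float64(124.0)] dist 124 deg 0.6
```

Emit:
jog_arm(
  plan=[
    [0,0,-0.01,3,-4,40,-0.1],
    [0,0,-0.01,3,-4,80,-0.1],
    [0,0,-0.01,3,-4,105,-0.1],
    [0,0,-0.01,3,-4,120,-0.1],
    [0,0,-0.01,3,-4,124,-0.1],
    [0,0,-0.01,3,-4,124,-0.1],
    [0,0,-0.01,3,-4,124,-1],
    [0,0,-0.01,3,-4,124,-1],
    [0,0,-0.01,3,-4,124,-1],
    [0,0,-0.01,3,-4,124,-1],
    [0,0,-0.01,3,-4,124,-1],
  ],
  squeeze=50,
)

```text
time: 26.35
ee_pos: [0.4517, 0.3182, 0.0565]
eef_rot: [0.718, 0.696, 0.0, 0.0]
ft_force: [-0.1, 0.4, 3.6]
width: 0.0155
grip_force: 50.0
```

Emit:
jog_arm(
  plan=[
    [0,0,0,0,0,-20,-1],
    [0,0,0,0,0,-40,-1],
    [0,0,0,0,0,-60,-1],
    [0,0,0,0,0,-60,-1],
    [0,0,0,0,0,-60,-1],
  ],
)

```text
time: 26.85
ee_pos: [0.4512, 0.3177, 0.1152]
eef_rot: [0.718, 0.696, -0.0, 0.0]
ft_force: [0.4, -0.6, -4.3]
width: 0.0154
grip_force: 50.0
```

```bash
python3 - <<'E'
from h import *
s=status.read_state(); print(s["ee_pos"],s["width"],s["grip_force"],s["ft_force"],s["torque"])
c=camera("wrist"); save(c,"w8.png")
E
```

```text
[0.4511506  0.31772745 0.11523311] 0.015430089011899805 49.99617615714669 [ 0.44175234 -0.64256933 -4.34171886] [-0.06078226 -0.0629665  -0.06800188]
```

View pics/w8.png

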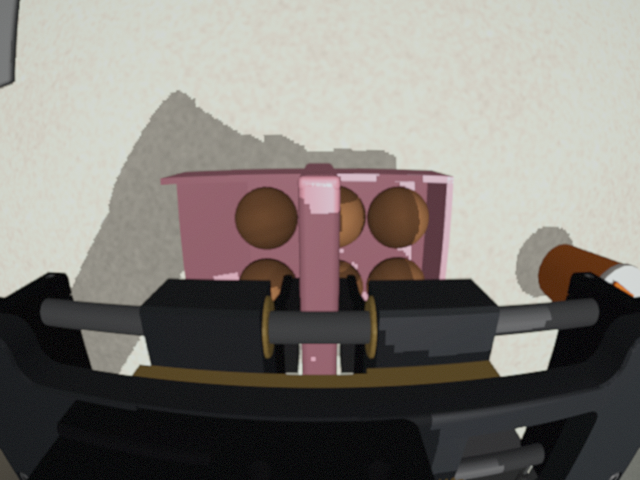

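The wrist view shows the tier lifted level with its walnuts still in place. The lip end is at left, near (185,240).

```bash
python3 - <<'E'
from h import *
B=HINGE-.1*EX+.05*EY; B[2]=.27; print(B)
show([(B-[0,0,.0555],down(D(84.2)))])
E
```

```text
[0.55406474 0.03494967 0.27      ]
[np.float64(-0.002), np.float64(0.0), np.float64(-1.502)] [np.float64(-279.2), np.float64(112.1), np.float64(-99.6)] dist 317 deg 86.1
```

Emit:
jog_arm(
  plan=[
    [0,0,-0.03,0,0,-6,-1],
    [0,0,-0.1,0,0,-18,-1],
    [0,0,-0.19,0,0,-34,-1],
    [0,0,-0.28,0,0,-52,-1],
    [0,0,-0.37,0,0,-70,-1],
    [0,0,-0.46,0,0,-85,-1],
    [0,0,-0.55,0,0,-95,-1],
    [0,0,-0.64,0,0,-100,-1],
    [0,0,-0.73,0,0,-100,-1],
    [0,0,-0.82,0,0,-100,-1],
    [0,0,-0.88,0,0,-100,-1],
    [0,0,-0.9,0,0,-100,-1],
  ],
)

```text
time: 28.1
ee_pos: [0.451, 0.3176, 0.2146]
eef_rot: [0.343, 0.939, -0.001, -0.001]
ft_force: [0.8, -1.1, -4.0]
width: 0.0152
grip_force: 50.0
```

Emit:
jog_arm(
  plan=[
    [0,0,-0.03,0,0,0,-1],
    [0,0,-0.1,0,0,0,-1],
    [0,0,-0.19,0,0,0,-1],
    [0,0,-0.28,0,0,0,-1],
    [0,0,-0.37,0,0,0,-1],
    [0,0,-0.46,0,0,0,-1],
    [0,0,-0.54,0,0,0,-1],
    [0,0,-0.59,0,0,0,-1],
    [0,0,-0.6,0,0,0,-1],
    [0,0,-0.6,0,0,0,-1],
  ],
)

```text
time: 29.1
ee_pos: [0.4513, 0.318, 0.2157]
eef_rot: [0.052, 0.999, -0.0, -0.0]
ft_force: [-0.7, -0.2, -2.8]
width: 0.0158
grip_force: 50.0
```

```bash
python3 - <<'E'
from h import *
B=HINGE-.1*EX+.05*EY; B[2]=.27
s=status.read_state(); print(s["ee_pos"],s["width"],s["ft_force"],np.round(s["joint_positions"],2))
show([(B-[0,0,.0555],down(D(84.2)))])
E
```

```text
[0.45126849 0.31804736 0.21572507] 0.015751329199132115 [-0.65087954 -0.18425036 -2.84217176] [ 0.33  0.45 -1.33  1.56  0.43  1.48  0.45]
[np.float64(-0.0), np.float64(-0.0), np.float64(-0.003)] [np.float64(-131.6), np.float64(-270.9), np.float64(1.2)] dist 301 deg 0.2
```

Emit:
jog_arm(
  plan=[
    [0,0,0,-4,-8,0,-1],
    [0,0,0,-12,-24,0,-1],
    [0,0,0,-24,-48,0,-1],
    [0,0,0,-37,-76,0,-1],
    [0,0,0,-51,-105,0,-1],
    [0,0,0,-65,-134,0,-1],
    [0,0,0,-79,-163,0,-1],
    [0,0,0,-93,-192,0,-1],
    [0,0,0,-106,-219,0,-1],
    [0,0,0,-118,-243,0,-1],
    [0,0,0,-127,-262,0,-1],
    [0,0,0,-132,-271,0,-1],
  ],
)

```text
time: 30.3
ee_pos: [0.5554, 0.0319, 0.2158]
eef_rot: [0.054, 0.999, -0.0, -0.0]
ft_force: [-0.3, -0.5, -1.9]
width: 0.0153
grip_force: 50.0
```

Emit:
jog_arm(
  plan=[
    [0,0,0,0,0,0,-1],
    [0,0,0,0,0,0,-1],
    [0,0,0,0,0,0,-1],
  ],
)

```text
time: 30.6
ee_pos: [0.5544, 0.0366, 0.2162]
eef_rot: [0.05, 0.999, 0.0, 0.0]
ft_force: [-0.2, -0.2, -2.8]
width: 0.0156
grip_force: 50.0
```

```bash
python3 - <<'E'
from h import *
B=HINGE-.1*EX+.05*EY; B[2]=.265
s=status.read_state(); print(s["ee_pos"],s["width"],s["ft_force"],np.round(s["joint_positions"],2))
for a in (10,20,30,40,50,60,65):
    a=D(a); q=down(D(84.2))*R.from_rotvec([-a,0,0]); show([(B+.0555*q.apply([0,0,1]),q)])
c=camera("scene"); save(c,"s9.png")
E
```

```text
[0.55436124 0.03660777 0.21621036] 0.015569008120196608 [-0.24865045 -0.15715269 -2.84069123] [ 0.88  0.46 -1.34  1.55  0.45  1.48  0.99]
[np.float64(-0.174), np.float64(0.0), np.float64(0.001)] [np.float64(0.1), np.float64(8.0), np.float64(5.9)] dist 10 deg 10.0
[np.float64(-0.349), np.float64(0.0), np.float64(0.001)] [np.float64(0.1), np.float64(17.3), np.float64(3.4)] dist 18 deg 20.0
[np.float64(-0.524), np.float64(0.0), np.float64(0.001)] [np.float64(0.1), np.float64(26.1), np.float64(-0.7)] dist 26 deg 30.0
[np.float64(-0.698), np.float64(0.0), np.float64(0.001)] [np.float64(0.1), np.float64(34.0), np.float64(-6.3)] dist 35 deg 40.0
[np.float64(-0.873), np.float64(-0.0), np.float64(0.001)] [np.float64(0.1), np.float64(40.8), np.float64(-13.1)] dist 43 deg 50.0
[np.float64(-1.047), np.float64(-0.0), np.float64(0.001)] [np.float64(0.1), np.float64(46.4), np.float64(-21.0)] dist 51 deg 60.0
[np.float64(-1.134), np.float64(-0.0), np.float64(0.001)] [np.float64(0.1), np.float64(48.6), np.float64(-25.3)] dist 55 deg 65.0
```

View pics/s9.png

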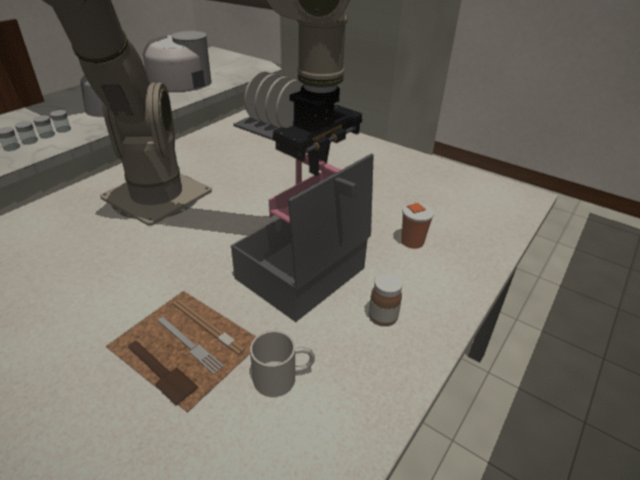

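The tier hangs level over the box's +y part, beside the upright lid with clearance at about (300,200). I'll tip it gradually and check the arm pose on the way.

Emit:
jog_arm(
  plan=[
    [-0.06,0,0,0,3,6,-1],
    [-0.12,0,0,0,5,6,-1],
    [-0.174,0,0,0,8,6,-1],
    [-0.24,0,0,0,11,5,-1],
    [-0.3,0,0,0,14,4,-1],
    [-0.35,0,0,0,17,3,-1],
    [-0.39,0,0,0,19,3,-1],
    [-0.42,0,0,0,21,2,-1],
    [-0.45,0,0,0,22,1,-1],
    [-0.48,0,0,0,24,0,-1],
    [-0.5,0,0,0,25,0,-1],
    [-0.524,0,0,0,26,-1,-1],
  ],
)

```text
time: 31.85
ee_pos: [0.5574, 0.0613, 0.2171]
eef_rot: [0.049, 0.964, 0.259, 0.013]
ft_force: [0.6, 0.5, -3.8]
width: 0.0152
grip_force: 50.0
```

```bash
python3 - <<'E'
from h import *
B=HINGE-.1*EX+.05*EY; B[2]=.265
s=status.read_state(); print(s["ee_pos"],s["width"],s["ft_force"],np.round(s["joint_positions"],2), np.rad2deg((down(D(84.2)).inv()*R.from_quat(s["eef_rot"])).as_rotvec()))
for a in (40,50,60,70):
    a=D(a); q=down(D(84.2))*R.from_rotvec([-a,0,0]); show([(B+.0555*q.apply([0,0,1]),q)])
E
```

```text
[0.55743857 0.06126786 0.21712508] 0.01524216678559159 [ 0.6132022   0.48050508 -3.84810085] [ 1.22  0.59 -1.43  1.63  0.08  1.28  1.31] [-3.01052441e+01 -2.42980507e-02  5.42407444e-02]
[np.float64(-0.173), np.float64(0.001), np.float64(-0.001)] [np.float64(0.7), np.float64(10.6), np.float64(-0.0)] dist 11 deg 9.9
[np.float64(-0.347), np.float64(0.001), np.float64(-0.001)] [np.float64(0.7), np.float64(20.0), np.float64(-2.5)] dist 20 deg 19.9
[np.float64(-0.522), np.float64(0.001), np.float64(-0.001)] [np.float64(0.7), np.float64(28.7), np.float64(-6.6)] dist 29 deg 29.9
[np.float64(-0.696), np.float64(0.001), np.float64(-0.001)] [np.float64(0.7), np.float64(36.7), np.float64(-12.1)] dist 39 deg 39.9
```

Emit:
jog_arm(
  plan=[
    [-0.04,0,0,0,3,0,-1],
    [-0.08,0,0,0,5,0,-1],
    [-0.13,0,0,0,8,0,-1],
    [-0.17,0,0,0,10,0,-1],
    [-0.17,0,0,0,10,0,-1],
    [-0.21,0,0,0,12,0,-1],
    [-0.26,0,0,0,15,-1,-1],
    [-0.3,0,0,0,17,-2,-1],
    [-0.35,0,0,0,20,-2,-1],
    [-0.35,0,0,0,20,-2,-1],
  ],
)

```text
time: 32.85
ee_pos: [0.5592, 0.0758, 0.2277]
eef_rot: [0.048, 0.904, 0.424, 0.021]
ft_force: [-0.2, -0.3, -2.5]
width: 0.0159
grip_force: 50.0
```

```bash
python3 - <<'E'
from h import *
B=HINGE-.1*EX+.05*EY; B[2]=.265
s=status.read_state(); print(s["ee_pos"],s["width"],s["ft_force"],np.round(s["joint_positions"],2), np.rad2deg((down(D(84.2)).inv()*R.from_quat(s["eef_rot"])).as_rotvec()))
for a in (60,70):
    a=D(a); q=down(D(84.2))*R.from_rotvec([-a,0,0]); show([(B+.0555*q.apply([0,0,1]),q)])
W=wcloud()[0]; save(W,"w10.png")
t=camera("top"); save(t,"t10.png")
a=cv2.imread("pics/w10.png"); b=cv2.imread("pics/t10.png")
cv2.imwrite("pics/m10.png",np.hstack([cv2.resize(a,(400,300)),cv2.resize(b[150:420,230:590],(400,300))]))
E
```

```text
[0.55916342 0.07581235 0.22767754] 0.015932685951037934 [-0.17973007 -0.3349692  -2.46129616] [ 1.32  0.78 -1.43  1.67 -0.1   1.21  1.49] [-5.02678446e+01  1.43870826e-02  2.54048911e-01]
[np.float64(-0.17), np.float64(0.002), np.float64(-0.004)] [np.float64(1.0), np.float64(11.8), np.float64(-0.8)] dist 12 deg 9.7
[np.float64(-0.344), np.float64(0.002), np.float64(-0.004)] [np.float64(1.0), np.float64(21.1), np.float64(-3.3)] dist 21 deg 19.7
```

View pics/m10.png

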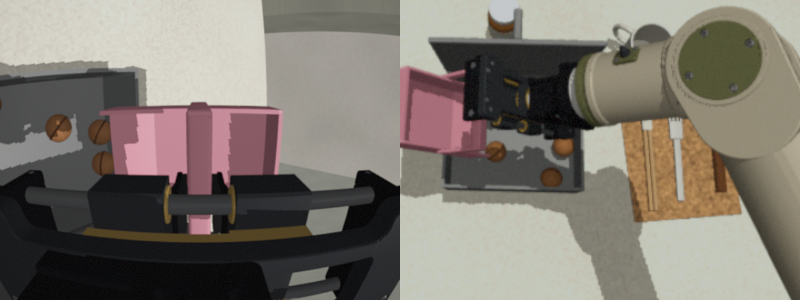

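The pictures show the visible part of the tier empty and walnuts in the box at (495,150), (550,178) and (562,145), with more under the gripper. I'll tip it 10° more, hold, then level off.

Emit:
jog_arm(
  plan=[
    [-0.06,0,0,0,4,0,-1],
    [-0.12,0,0,0,8,0,-1],
    [-0.17,0,0,0,12,-1,-1],
    [-0.17,0,0,0,12,-1,-1],
    [-0.17,0,0,0,12,-1,-1],
    [-0.17,0,0,0,12,-1,-1],
    [-0.05,0,0,0,3,0,-1],
    [0.09,0,0,0,-5,1,-1],
    [0.22,0,0,0,-14,0,-1],
    [0.35,0,0,0,-22,-3,-1],
    [0.35,0,0,0,-22,-3,-1],
    [0.35,0,0,0,-22,-3,-1],
  ],
)

```text
time: 34.15
ee_pos: [0.5573, 0.0615, 0.214]
eef_rot: [0.049, 0.965, 0.259, 0.013]
ft_force: [0.3, -0.9, -2.9]
width: 0.0157
grip_force: 50.0
```

```bash
python3 - <<'E'
from h import *
B=HINGE-.1*EX+.05*EY; B[2]=.275
s=status.read_state(); print(s["ee_pos"],s["width"],s["ft_force"],np.round(s["joint_positions"],2), np.rad2deg((down(D(84.2)).inv()*R.from_quat(s["eef_rot"])).as_rotvec()))
for a in (20,10,0):
    a=D(a); q=down(D(84.2))*R.from_rotvec([-a,0,0]); show([(B+.0555*q.apply([0,0,1]),q)])
E
```

```text
[0.55731574 0.06154035 0.21402187] 0.01573554721620866 [ 0.31627378 -0.93932737 -2.90019877] [ 1.2   0.55 -1.38  1.64  0.03  1.27  1.35] [-3.00589223e+01 -4.10522564e-02 -4.74459214e-03]
[np.float64(0.176), np.float64(0.001), np.float64(0.0)] [np.float64(0.5), np.float64(-2.3), np.float64(-11.5)] dist 12 deg 10.1
[np.float64(0.35), np.float64(0.001), np.float64(0.0)] [np.float64(0.5), np.float64(-11.7), np.float64(-14.1)] dist 18 deg 20.1
[np.float64(0.525), np.float64(0.001), np.float64(0.0)] [np.float64(0.5), np.float64(-20.4), np.float64(-18.2)] dist 27 deg 30.1
```

Emit:
jog_arm(
  plan=[
    [0.1,0,0,0,-1,-8,-1],
    [0.2,0,0,0,-4,-14,-1],
    [0.3,0,0,0,-9,-16,-1],
    [0.4,0,0,0,-14,-18,-1],
    [0.5,0,0,0,-19,-18,-1],
    [0.525,0,0,0,-20,-18,-1],
    [0.525,0,0,0,-20,-18,-1],
    [0.525,0,0,0,-20,-18,-1],
  ],
)

```text
time: 34.95
ee_pos: [0.5547, 0.0335, 0.2183]
eef_rot: [0.052, 0.999, 0.001, -0.001]
ft_force: [0.8, -0.7, -3.3]
width: 0.0155
grip_force: 50.0
```

```bash
python3 - <<'E'
from h import *
s=status.read_state(); print(s["ee_pos"],s["width"],s["ft_force"],np.round(s["joint_positions"],2))
show([((.452,.325,.215),down(D(84.2))),((.452,.325,.058),down(D(84.2)))])
E
```

```text
[0.55468162 0.03347445 0.21826294] 0.01550464706895585 [ 0.84266002 -0.70495912 -3.26873206] [ 0.82  0.39 -1.21  1.55  0.36  1.46  1.06]
[np.float64(0.002), np.float64(-0.002), np.float64(-0.003)] [np.float64(132.6), np.float64(279.2), np.float64(4.2)] dist 309 deg 0.2
[np.float64(0.002), np.float64(-0.002), np.float64(-0.003)] [np.float64(132.2), np.float64(278.8), np.float64(161.2)] dist 348 deg 0.2
```

Emit:
jog_arm(
  plan=[
    [0,0,0,8,16,0,-1],
    [0,0,0,24,50,0,-1],
    [0,0,0,42,90,0,-1],
    [0,0,0,60,130,0,-1],
    [0,0,0,78,170,0,-1],
    [0,0,0,97,210,0,-1],
    [0,0,0,116,250,0,-1],
    [0,0,0,128,270,0,-1],
    [0,0,0,132,279,10,-1],
    [0,0,0,132,279,40,-1],
    [0,0,0,132,279,80,-1],
    [0,0,0,132,279,110,-1],
  ],
)

```text
time: 36.15
ee_pos: [0.4522, 0.3235, 0.1061]
eef_rot: [0.053, 0.999, -0.001, -0.001]
ft_force: [0.2, -0.4, -1.7]
width: 0.0155
grip_force: 50.0
```

Emit:
jog_arm(
  plan=[
    [0,0,0,0,0,0,-1],
    [0,0,0,0,0,0,-1],
    [0,0,0,0,0,0,-1],
  ],
)

```text
time: 36.45
ee_pos: [0.4531, 0.3259, 0.1108]
eef_rot: [0.052, 0.999, 0.0, 0.001]
ft_force: [-0.7, 0.4, -1.1]
width: 0.0155
grip_force: 50.0
```

```bash
python3 - <<'E'
from h import *
s=status.read_state(); print(s["ee_pos"],s["width"],s["ft_force"],np.round(s["joint_positions"],2))
show([((.452,.325,.0575),down(D(84.2)))])
t=camera("top"); save(t,"t11.png"); b=cv2.imread("pics/t11.png"); cv2.imwrite("pics/t11c.png",cv2.resize(b[180:420,100:420],(800,600)))
E
```

```text
[0.45308226 0.32594917 0.11081023] 0.015491443388703662 [-0.67862828  0.41113175 -1.11303886] [ 0.22  0.49 -1.17  1.69  0.47  1.27  0.42]
[np.float64(0.001), np.float64(0.001), np.float64(-0.003)] [np.float64(1.0), np.float64(-1.1), np.float64(53.3)] dist 53 deg 0.2
```

View pics/t11c.png

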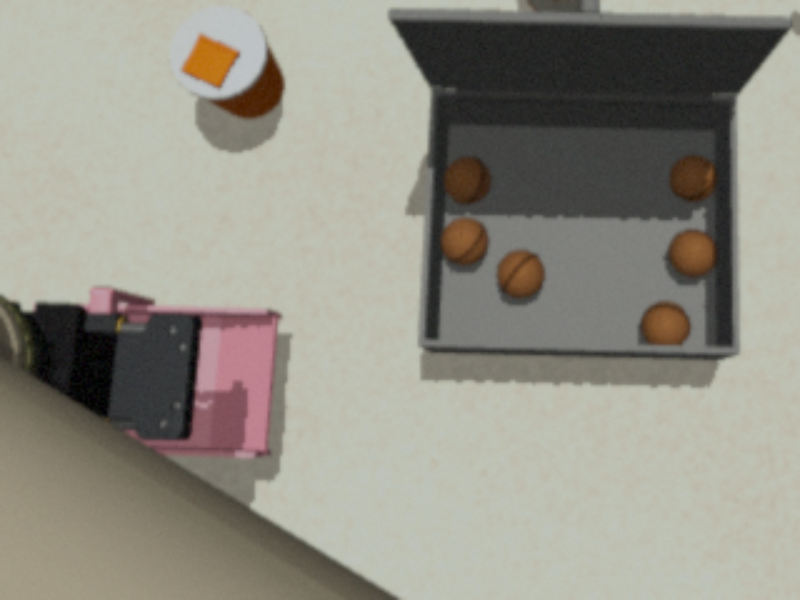

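All six walnuts lie inside the box, three near its left wall and three near the right. The tier shows its empty lip end at (235,385), so I'll set it down now.

Emit:
jog_arm(
  plan=[
    [0,0,0,0,0,20,-1],
    [0,0,0,0,0,38,-1],
    [0,0,0,0,0,48,-1],
    [0,0,0,0,0,53,-1],
    [0,0,0,0,0,53,-1],
    [0,0,0,0,0,53,-0.4],
    [0,0,0,0,0,53,-0.1],
    [0,0,0,0,0,53,-0.1],
    [0,0,0,0,0,53,-0.1],
    [0,0,0,0,0,20,-0.1],
    [0,0,0,0,0,-30,-0.1],
    [0,0,0,0,0,-80,-0.1],
  ],
  squeeze=15,
)

```text
time: 37.7
ee_pos: [0.4515, 0.3254, 0.1905]
eef_rot: [0.051, 0.999, -0.001, -0.001]
ft_force: [0.9, 0.6, -0.2]
width: 0.0389
grip_force: 0.0
```

```bash
python3 - <<'E'
from h import *
s=status.read_state(); print(s["ee_pos"],s["width"],s["ft_force"],np.round(s["joint_positions"],2))
G=HINGE+.189*(-EX*np.cos(1.505+.209)+EZ*np.sin(1.505+.209)); print(G)
for yaw in(84.2,):
  show([(G-EZ*.055+EZ*.09,down(D(yaw))),(G-EZ*.055,down(D(yaw)))])
E
```

```text
[0.45154441 0.32541483 0.19053515] 0.03888535611955279 [ 0.8575283   0.61795051 -0.20131031] [ 0.26  0.42 -1.22  1.59  0.4   1.41  0.47]
[ 0.675335   -0.0276258   0.28706537]
[np.float64(-0.001), np.float64(-0.001), np.float64(-0.001)] [np.float64(-258.5), np.float64(-328.5), np.float64(-131.3)] dist 438 deg 0.1
[np.float64(-0.001), np.float64(-0.001), np.float64(-0.001)] [np.float64(-258.6), np.float64(-328.4), np.float64(-41.3)] dist 420 deg 0.1
```

Emit:
jog_arm(
  plan=[
    [0,0,0,0,0,-45,-0.3],
    [0,0,0,0,0,-90,-0.3],
    [0,0,0,0,0,-135,-0.3],
    [0,0,0,-25,-35,-140,-0.3],
    [0,0,0,-50,-70,-140,-0.3],
    [0,0,0,-78,-105,-140,-0.3],
    [0,0,0,-106,-140,-140,-0.3],
    [0,0,0,-134,-175,-140,-0.3],
    [0,0,0,-162,-210,-140,-0.3],
    [0,0,0,-190,-245,-140,-0.3],
    [0,0,0,-218,-280,-140,-0.3],
    [0,0,0,-246,-315,-140,-0.3],
  ],
)

```text
time: 38.9
ee_pos: [0.6653, -0.0147, 0.3295]
eef_rot: [0.052, 0.999, -0.001, 0.0]
ft_force: [0.8, 0.6, 0.7]
width: 0.0306
grip_force: 0.0
```

Emit:
jog_arm(
  plan=[
    [0,0,0,-12,-14,0,-0.3],
    [0,0,0,-12,-14,0,-0.3],
    [0,0,0,-12,-14,0,-0.3],
    [0,0,0,-12,-14,0,-0.3],
  ],
)

```text
time: 39.3
ee_pos: [0.6745, -0.0263, 0.3299]
eef_rot: [0.05, 0.999, -0.0, 0.0]
ft_force: [-0.4, -0.8, 0.4]
width: 0.0303
grip_force: 0.0
```

```bash
python3 - <<'E'
from h import *
c,T,W=wcloud(); s=status.read_state(); print(s["ee_pos"],s["width"],np.round(s["joint_positions"],2)); save(c,"w12.png")
G=HINGE+.189*(-EX*np.cos(1.505+.209)+EZ*np.sin(1.505+.209))
show([(G-EZ*.055,down(D(84.2)))])
t=camera("top"); W=cloud(t); utensils(W,t["image"])
I=t["image"].astype(int); 
for n,(a,b,z0,z1) in dict(tier=((.35,.56),(.2,.43),.035,.06),bar=((.35,.56),(.2,.43),.1,.13),cup=((.65,.76),(.2,.31),.09,.12),jar=((.74,.83),(-.07,.04),.09,.12),mug=((.63,.76),(-.34,-.22),.08,.1)).items():
    m=(W[...,0]>a[0])&(W[...,0]<a[1])&(W[...,1]>b[0])&(W[...,1]<b[1])&(W[...,2]>z0)&(W[...,2]<z1); P=W[m]
    if len(P)>20: print(n,len(P),P.mean(0).round(3),cv2.minAreaRect((P[:,:2]*1000).astype(np.float32)))
E
```

```text
[ 0.67449471 -0.0263648   0.32999779] 0.030574660708395204 [ 0.55  0.62 -1.08  0.99  0.55  1.79  1.16]
[np.float64(-0.001), np.float64(0.001), np.float64(0.001)] [np.float64(-0.9), np.float64(-1.1), np.float64(97.9)] dist 98 deg 0.1
tier 655 [0.455 0.346 0.045] ((452.8836364746094, 318.31268310546875), (176.75949096679688, 118.26750946044922), 83.98340606689453)
bar 740 [0.452 0.324 0.119] ((453.5003662109375, 325.1494445800781), (17.47478675842285, 119.42787170410156), 83.81993865966797)
cup 1162 [0.704 0.26  0.1  ] ((704.7978515625, 260.76141357421875), (76.47980499267578, 76.8580322265625), 88.40022277832031)
jar 516 [ 0.773 -0.014  0.1  ] ((776.4934692382812, -14.044349670410156), (51.64015579223633, 55.88615417480469), 63.0964241027832)
```

View pics/w12.png

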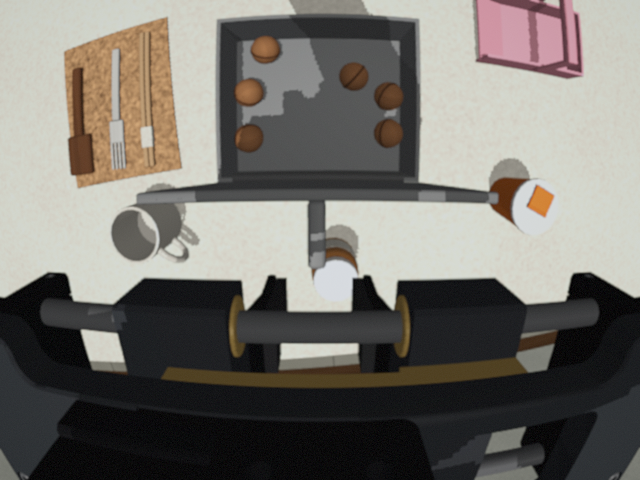

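The wrist view shows six walnuts in the box and an empty, upright tier on the worktop. The utensils are on the mat, and the tab at (317,230) is lined up between the fingers.

Emit:
jog_arm(
  plan=[
    [0,0,0,-1,-1,30,-0.3],
    [0,0,0,-1,-1,60,-0.3],
    [0,0,0,-1,-1,85,-0.3],
    [0,0,0,-1,-1,96,-0.3],
    [0,0,0,-1,-1,98,-0.3],
    [0,0,0,-1,-1,98,-0.3],
    [0,0,0,-1,-1,98,-1],
    [0,0,0,-1,-1,98,-1],
    [0,0,0,-1,-1,98,-1],
    [0,0,0,-1,-1,98,-1],
    [0,0,0,-1,-1,98,-1],
  ],
  squeeze=15,
)

```text
time: 40.5
ee_pos: [0.6762, -0.0284, 0.2321]
eef_rot: [0.051, 0.999, -0.0, 0.001]
ft_force: [0.7, 2.7, 3.8]
width: 0.0118
grip_force: 15.0
```

```bash
python3 - <<'E'
from h import *
s=status.read_state(); p=np.array(s["ee_pos"]); print(p,s["width"],s["grip_force"],s["ft_force"])
g=p+.055*EZ; rx=(g-HINGE)@EX; rz=g[2]-.1; Rr=np.hypot(rx,rz); a0=np.arctan2(rz,-rx)-.209; print(Rr,a0)
for th in (1.4,1.3,1.2,1.1,1,.9,.8,.7,.6,.5,.4,.3,.2,.1,.04,0):
    t=th+.209; dx=-Rr*np.cos(t)-rx; dz=Rr*np.sin(t)-rz; print(th,np.round([-dx*1000,0,-dz*1000],0))
E
```

```text
[ 0.6761745  -0.02836419  0.23214299] 0.011846453632059084 14.99895972199738 [0.74720452 2.65864397 3.77200302]
0.18920875859622047 1.5097007938369102
1.4 [21.  0. -2.]
1.3 [40.  0. -2.]
1.2 [58.  0.  0.]
1.1 [77.  0.  4.]
1 [95.  0. 10.]
0.9 [112.   0.  18.]
0.8 [129.   0.  27.]
0.7 [144.   0.  38.]
0.6 [158.   0.  50.]
0.5 [171.   0.  64.]
0.4 [183.   0.  79.]
0.3 [193.   0.  95.]
0.2 [201.   0. 112.]
0.1 [208.   0. 130.]
0.04 [211.   0. 141.]
0 [213.   0. 148.]
```

Emit:
jog_arm(
  plan=[
    [0,0,0,10,0,-1,-1],
    [0,0,0,21,0,-2,-1],
    [0,0,0,40,0,-2,-1],
    [0,0,0,58,0,0,-1],
    [0,0,0,77,0,4,-1],
    [0,0,0,95,0,10,-1],
    [0,0,0,112,0,18,-1],
    [0,0,0,129,0,27,-1],
    [0,0,0,144,0,38,-1],
    [0,0,0,158,0,50,-1],
    [0,0,0,158,0,50,-1],
  ],
)

```text
time: 41.6
ee_pos: [0.5173, -0.0126, 0.1804]
eef_rot: [0.051, 0.999, -0.001, -0.001]
ft_force: [2.4, 4.0, -5.9]
width: 0.0118
grip_force: 15.0
```

Emit:
jog_arm(
  plan=[
    [0,0,0,13,0,14,-1],
    [0,0,0,25,0,29,-1],
    [0,0,0,35,0,45,-1],
    [0,0,0,43,0,62,-1],
    [0,0,0,50,0,80,-1],
    [0,0,0,53,0,91,-1],
    [0,0,0,55,0,98,-1],
    [0,0,0,55,0,98,-1],
    [0,0,0,55,0,98,-1],
  ],
)

```text
time: 42.5
ee_pos: [0.4656, -0.0074, 0.0842]
eef_rot: [0.051, 0.999, -0.0, 0.001]
ft_force: [6.4, 1.5, -3.5]
width: 0.0119
grip_force: 15.0
```

```bash
python3 - <<'E'
from h import *
s=status.read_state(); p=np.array(s["ee_pos"]); print(p,s["width"],s["grip_force"],s["ft_force"],s["torque"])
g=p+.055*EZ; rx=(g-HINGE)@EX; rz=g[2]-.1; Rr=np.hypot(rx,rz); print(Rr,np.arctan2(rz,-rx)-.209)
E
```

```text
[ 0.46557472 -0.00736748  0.08416418] 0.011882063427532029 15.001634830841795 [ 6.42540818  1.51981735 -3.52328609] [ 0.37224942 -1.53526061  0.07671055]
0.18788771641052338 0.000984378572727429
```

Emit:
jog_arm(
  plan=[
    [0,0,0,1,0,2,-1],
    [0,0,0,1,0,3,-1],
    [0,0,0,1,0,3,-1],
  ],
)

```text
time: 42.8
ee_pos: [0.4656, -0.0074, 0.0827]
eef_rot: [0.051, 0.999, -0.001, 0.002]
ft_force: [-0.5, -0.2, 18.5]
width: 0.012
grip_force: 15.0
```

Emit:
jog_arm(
  plan=[
    [0,0,0,0,0,0,-0.6],
    [0,0,0,0,0,0,-0.3],
    [0,0,0,0,0,0,-0.3],
    [0,0,0,0,0,0,-0.3],
    [0,0,0,0,0,-40,-0.3],
    [0,0,0,0,0,-80,-0.3],
    [0,0,0,0,0,-125,-0.3],
    [0,0,0,0,-45,-170,-0.3],
    [0,0,0,30,-90,-180,-0.3],
    [0,0,0,60,-135,-180,-0.3],
    [0,0,0,60,-180,-180,-0.3],
    [0,0,0,60,-180,-180,-0.3],
  ],
)

```text
time: 44.0
ee_pos: [0.3821, -0.1846, 0.261]
eef_rot: [0.055, 0.999, -0.002, -0.0]
ft_force: [1.1, -0.7, 0.3]
width: 0.0301
grip_force: 0.0
```

```bash
python3 - <<'E'
from h import *
s=status.read_state(); print(s["time"],s["ee_pos"],s["width"],s["ft_force"])
t=camera("top"); W=cloud(t); save(t,"t13.png"); utensils(W,t["image"])
b=np.einsum('ijk,lk->ijl',W-(HINGE-.1*EX),np.stack([EX,EY,EZ]))
z=W[...,2]; m=(abs(b[...,0])<.095)&(abs(b[...,1])<.115)&(z>.09)&(z<.13); P=b[m]
A=np.c_[P[:,:2],np.ones(len(P))]; print(len(P),np.linalg.lstsq(A,z[m],rcond=None)[0])
for n,(a,bb,z0,z1) in dict(bar=((.35,.56),(.2,.43),.1,.13),rim=((.35,.56),(.2,.43),.035,.06),cup=((.65,.76),(.2,.31),.09,.12),jar=((.74,.83),(-.07,.04),.09,.12),mug=((.63,.76),(-.34,-.22),.08,.1)).items():
    m=(W[...,0]>a[0])&(W[...,0]<a[1])&(W[...,1]>bb[0])&(W[...,1]<bb[1])&(z>z0)&(z<z1); P=W[m]; print(n,len(P),P.mean(0).round(3))
E
```

```text
44.0 [ 0.38212688 -0.18455609  0.2609894 ] 0.0300930065720526 [ 1.09986715 -0.66961524  0.3076436 ]
ut 664 [ 521.5 -269.5] [ 18.7 167.3] 86.9 0.0125
ut 1091 [ 520.  -398.5] [ 51.1 150.7] 86.1 0.0138
ut 522 [ 510.6 -322.2] [ 26.  177.7] 83.3 0.0112
11919 [-1.05649074e-04  2.83992679e-04  1.08811938e-01]
bar 745 [0.453 0.324 0.119]
rim 652 [0.455 0.346 0.045]
cup 1168 [0.704 0.26  0.1  ]
jar 602 [ 0.773 -0.015  0.1  ]
mug 370 [ 0.692 -0.279  0.088]
```

View pics/t13.png

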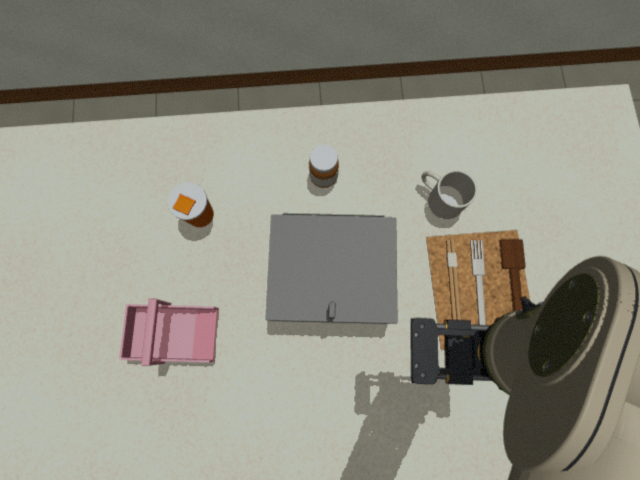

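The lid is flat and shut, the tier at (170,333) is upright and empty, and the utensils are on the mat. The cup, mug and jar haven't moved and the gripper is clear.

```bash
python3 -c "
from h import *
print(order.close_job())"
```

```text
the job is handed in; nothing more can be done
None
```

The job is handed in (the hand-in call returned no verdict): all six walnuts are in the shut box, the three utensils lie on the cork mat, the empty tier stands upright on the worktop, and the snack cup, mug and jar are where they were.

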